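Lift a hot coverslip carrier off the slide warmer and box it

TASK

The coverslip carrier on the slide warmer is hot, so do not touch it with the fingers there: slide the lifter's blade under it (without pressing hard on the coated deck), lift it out and lay it across both rails of the cooling block, keeping it level. Lay the lifter back flat on the bench, then take the carrier by its edges with the fingers, lay it flat in the open sample case and shut the lid. Leave the timer, lens can, forceps and marker where they are.

Things in the scene. Friction and masses are not known exactly. Their poses are not given: they have to be found in the camera images.
- carrier: Coverslip carrier: loose silver plate 40 (x) x 70 (y) x 6 mm, three round coverslips on top, 50 to 100 g. Origin: centre of the underside, z up. Underside bevelled all round: 1.3 mm clear at the rim, down to nothing 4 mm inwards: only a blade whose edge truly rides on the deck wedges under. Starts on the warmer's deck, long side across (its x about the warmer's x), 2 to 8 mm from the back fence.
- warmer: Slide warmer, fixed, white case 160 (x) x 136 (y) x 45 mm on levelling screws that lift it 0 to 8 mm off the bench; origin: centre of the case's underside; front panel with knob at -x, towards the robot. Top: a flat dark deck 45 mm over the origin, bare from its front edge (x = -80 mm) to the nest, which a 10 mm high fence closes on the sides (inner faces y = +-40 mm, from x = 0) and back.
- nest_back (a point): Middle of the foot of the back fence's inner face (warmer x = +50, y = 0, z = +45 mm). No room for fingers round the carrier. A pushed carrier slides back until this fence stops it; only then does the blade wedge under it. Once the blade's tip is against the fence the carrier is fully on the blade, its middle 20 mm behind the tip.
- lifter: Lifter (spatula), loose, 100 g, 201 mm long: steel blade 60 (x) x 34 (y) x 2 mm, rod rising from the blade's rear to a blue grip sleeve, tail bent down to a foot 171 mm behind the origin, level with the blade's underside: it stands level on blade and foot. Origin: centre of the blade's underside; x from handle to tip, z up.
- lifter_tip (a point): Middle of the blade's leading edge, at its underside: lifter x = +30, z = 0. The edge is 1 mm thick; the blade's top rises to its full 2 mm over the last 10 mm. Dipped about 3 degrees and lightly pressed (2 N), the edge rides on the deck and goes under the carrier at about 10 N of push; held level it tends to jam.
- lifter_grip (a point): Middle of the lifter's blue grip sleeve, 80 (along lifter x) x 14 (y) x 18 mm (z); at lifter x = -110, z = +44 mm. To be grasped from above across its 14 mm width.
- cooling_block: Cooling block, fixed: finned aluminium channel 90 (x) x 100 (y) x 45 mm; origin: centre of its underside. Two rails along its x at y = +-22 to +-40 mm, tops (white strips, y = +-25 to +-37) 45 mm up; channel between 44 mm wide, floor 12 mm up, open at both ends and above. Carrier lies across the rails, long side along y; blade or fingers fit between the rails. Its -x end faces the robot.
- sample_case: Sample case: dark teal plastic box, fixed, 96 (x) x 110 (y) mm, origin: centre of its underside. Walls 3 mm thick, 24 mm high; pale liner on the floor, 5 mm up; free inside x = +-45, y = +-52 mm. Its lid is hinged along the far (+x) wall: hinge line at x = +48, z = +24 mm.
- case_lid (a joint): Hinge of the sample case's teal lid, rad: 0 shut, 1.78 to 1.94 as found (open, leaning back); stop at 2.05. Lid: 96 mm long from the hinge, 110 mm wide, 10 mm thick, 60 g, slight friction. Pushed from behind (from the case's +x side towards -x) to below about 0.8 rad it falls shut by itself.
- timer: Digital timer lying on its back, 62 x 66 x 16 mm, loose bystander; origin at the centre of its underside.
- lens_can: White objective can standing, 36 mm across, 48 mm high, loose bystander; origin at the centre of its underside.
- forceps: Fine steel forceps lying flat, 18 x 129 x 10 mm (long along their y), loose bystander; origin at the centre of the underside.
- marker: Red marker pen lying, 12 x 137 x 14 mm (long along its y), loose bystander; origin at the centre of the underside.
There are look-alikes about, which are no part of the job. Leave any purple look-alike of the carrier alone.

How it is judged:
By the outcome, as a careful person would: the job done as asked, in the order asked, and still so for the second after the job is handed in, with the robot touching nothing.
It also fails if it takes over 72 s, if anything falls off the work surface, if the arm or the gripper's body presses on something with over 40 N, if the wrist force passes 120 N, or if a joint passes its speed limit or range.

ROBOT

A 6-joint arm with a two-finger parallel gripper is mounted at the origin on a cart in front of the work surface, level with it; the furniture and walls round the work are solid. World frame = base frame: x ahead of the robot, y to its left, z up, the work surface at z = 0. Lengths are in m, angles in rad, forces in N, time in s.
With the tool pointing down it reaches from about 0.35 to 0.775 m from the base axis. Payload 7.3 kg.
Tool frame: the origin (TCP) lies at the very end of the fingers, on their centre line; the grasp point (between the pads) lies 19 mm behind it (robot.tcp_to_grasp is the z of the grasp point in the tool frame, in m); z points along the fingers, y is the line along which they close (so a half turn about z gives the same grasp; the last joint's range is limited). The gripper opens to 92 mm and grips with 3 to 60 N. Pads are 19 mm wide; open, the fingers measure 130 mm over their backs; the gripper's body (75 mm by 190 mm) begins 47 mm behind the grasp point.
Start: joints at [-1.487, 0.342, 1.524, -0, 1.275, -0.146], TCP at [0.12, -0.511, 0.227] pointing down, gripper open.
Joint ranges: [-2.53, 2.53], [-0.77, 2.02], [0.04, 2.7], [-1, 4.14], [0.28, 2.66], [-3.11, 3.11]. Speed limits (rad/s): [2.57, 2.57, 3.14, 3.14, 3.14, 3.14].

INTERFACE

Orientations are given as [roll, pitch, yaw] about the fixed x, y, z axes, in that order (R = Rz(yaw) Ry(pitch) Rx(roll)).
In Python, from cell import monitor, read_camera, get_calibration, job, robot gives the robot as it stands. The module is installed in compiled form; this text tells all that it offers.
- The arm moves only by the tool send_rows, never from a script. Its argument "targets" is a list of rows, each an object with "translation": the shift along the tool's x, y, z in cm, a list of three; "spin": the turn about the tool's z in degrees; "jaw": the opening, from 0 (shut) to 1 (fully open). A call has exactly 5 rows; each row is the pose to reach, as a shift and turn from the pose commanded when the call began, along the tool's axes at that moment; what a row does not reach only later rows make up. A row lasts 1/10 s, in which the tool goes at most 50 mm and 8.59 degrees, less where a joint would pass 70% of its speed; a pose out of reach is approached as far as the arm can. A call with a gripper value outside its range is refused whole. The fingers move at their own pace and stop on an object; "force" is the grip in N (left out, the last holds). Time passes only in rows, so rows that repeat a pose let the fingers close, or fill a call up. It gives the time, the measured TCP pose, the force, the opening and the grip force at its end, in the units of the state.
- monitor.observe(): the state, without advancing time (a new reading comes with each control period).
- read_camera(name): name is "side" or "top"; returns (picture, depth): 480x640x3 uint8, red, green, blue; 480x640 float32, m along the optical axis (not along the pixel's ray), 0 where there is no reading.
- get_calibration(name): a dict with "intrinsics" (3x3 intrinsics, pixels), "origin" and "orientation" of the camera in the world. Camera axes: x right, y up, looking along -z (the intrinsics and any distortion apply to the point x, -y, -z); pixel columns grow to the right and rows downward; lengths in m; the calibration is good to about 2 mm. A picture is of the moment at which its call begins. get_calibration takes no time and is no camera call.
- job.hand_in(): hands the job in; it is judged then, once.
The state is a dict: "time": time; "qpos": joint angles; "qvel": joint speeds; "joint_efforts": joint torques, N m; "tool_pos": TCP position; "tool_rot": TCP orientation; "contact_force": force on the tool from outside, world axes, zero at the start; "torque": the same for the moment, N m; "opening": finger opening in m; "grip_force": force on a finger pad.
Only numpy, scipy, OpenCV 4.12 (cv2) and the standard library are available. Lean on these libraries where they do the work, as an engineer would, in place of code of your own. Each camera call takes 0.05 s, during which the arm holds its last target. There are 200 camera calls.

## Working session

There is one attempt and no reset: what is moved stays moved. The work goes in short steps, Python scripts to look and compute and a tool call to move; the robot and the scene stay as the last step left them, time stands still between calls to the robot, and variables do not carry over. Pictures are saved under pics/ and viewed, at most 10 in all, crops included, and the job is handed in when it is done.

Besides the shell and the picture viewer there is one more tool, called after ">>>" by a JSON object that holds its "fn" and its "kwargs". send_rows: Moves the arm, as the interface text tells. Its arguments: {"type":"object","properties":{"targets":{"type":"array"},"force":{"type":"number"}},"required":["targets"]}

```bash
mkdir -p pics
cat > h.py <<'E'
import numpy as np, cv2
from cell import monitor, read_camera, get_calibration, job, robot
def shot(n,f):
    p,d=read_camera(n); np.savez(f'pics/{f}.npz',p=p,d=d); cv2.imwrite(f'pics/{f}.png',p[:,:,::-1]); return p,d
def load(f):
    z=np.load(f'pics/{f}.npz'); return z['p'],z['d']
def cloud(n,d):
    c=get_calibration(n);K=np.array(c['intrinsics']);R=np.array(c['orientation']);o=np.array(c['origin'])
    v,u=np.mgrid[:d.shape[0],:d.shape[1]]
    x=(u-K[0,2])/K[0,0]*d;y=(v-K[1,2])/K[1,1]*d
    return np.stack([x,-y,-d],-1)@R.T+o
E
python3 - <<'E'
from h import *
for n in('top','side'):
    p,d=shot(n,n+'0'); c=get_calibration(n); print({k:np.round(v,3).tolist() if not isinstance(v,str) else v for k,v in c.items()}, (d==0).mean())
print(monitor.observe(), robot.tcp_to_grasp)
E
```

```text
{'intrinsics': [[456.393, 0.0, 307.102], [0.0, 456.393, 240.709], [0.0, 0.0, 1.0]], 'origin': [0.458, -0.004, 1.338], 'orientation': [0.099, -0.011, -1.6]} 0.003909505208333333
{'intrinsics': [[525.367, 0.0, 320.233], [0.0, 525.367, 239.282], [0.0, 0.0, 1.0]], 'origin': [0.286, 1.011, 0.545], 'orientation': [1.144, 0.02, -2.869]} 0.004078776041666667
{'time': 0.1, 'qpos': array([-1.48698966e+00,  3.42627265e-01,  1.52490299e+00, -9.81466448e-06,
        1.27538866e+00, -1.46002358e-01]), 'qvel': array([-2.60274611e-04, -1.58037809e-03, -1.90358997e-03, -6.55731451e-04,
        7.29006429e-05, -1.83558874e-03]), 'joint_efforts': array([ 1.41722463e-03, -4.32007205e+01, -2.44691616e+01,  7.18729338e-02,
        5.26969868e-02, -5.77255628e-05]), 'tool_pos': array([ 0.11957835, -0.51083934,  0.2261343 ]), 'tool_rot': array([-3.14027913e+00, -1.83664727e-04,  2.29811771e-01]), 'contact_force': array([-0.31423305,  0.6005821 ,  0.20570949]), 'torque': array([ 0.05391725, -0.03737554, -0.02637722]), 'grip_force': 0.0, 'opening': 0.09158723235291366} -0.0188
```

View pics/top0.png

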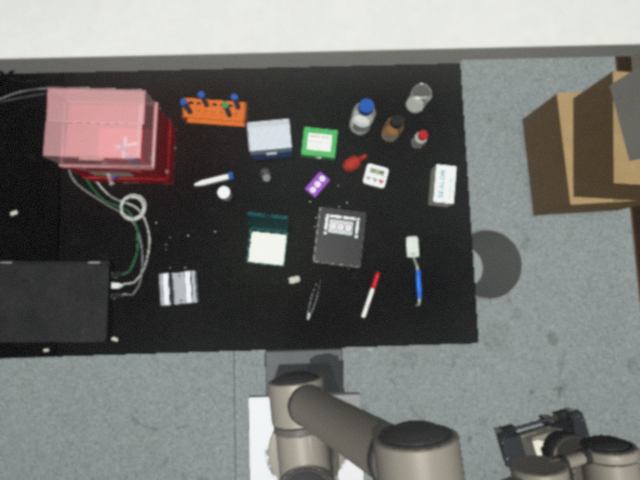

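View pics/side0.png

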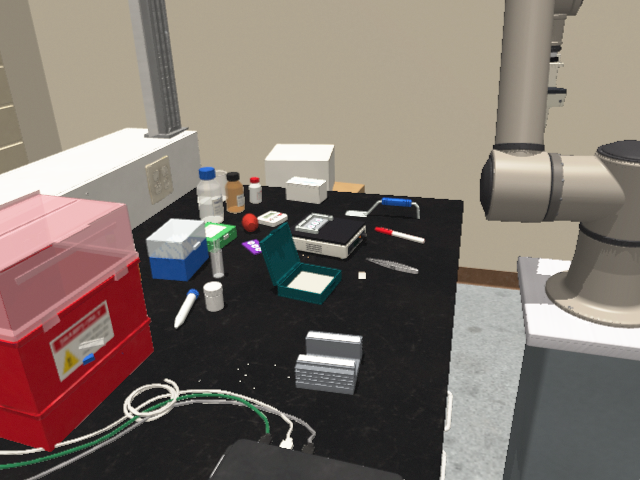

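```bash
cat >> h.py <<'E'
from scipy.spatial.transform import Rotation as Ro
def cam(n):
    c=get_calibration(n);return np.array(c['intrinsics']),Ro.from_euler('xyz',c['orientation']).as_matrix(),np.array(c['origin'])
def cloud(n,d):
    K,R,o=cam(n); v,u=np.mgrid[:d.shape[0],:d.shape[1]]
    return np.stack([(u-K[0,2])/K[0,0]*d,-(v-K[1,2])/K[1,1]*d,-d],-1)@R.T+o
def ray(n,uv,z):
    K,R,o=cam(n); uv=np.atleast_2d(uv).astype(float)
    r=np.stack([(uv[:,0]-K[0,2])/K[0,0],-(uv[:,1]-K[1,2])/K[1,1],-np.ones(len(uv))],-1)@R.T
    return o+r*((np.asarray(z)-o[2])/r[:,2])[:,None]
def box(P):
    (c,s,a)=cv2.minAreaRect(P[:,:2].astype(np.float32)*1000); return np.round(c,1),np.round(s,1),round(a,2)
E
python3 - <<'E'
from h import *
p,d=load('top0');P=cloud('top',d)
def roi(u0,u1,v0,v1): 
    m=np.zeros(d.shape,bool);m[v0:v1,u0:u1]=1;return m&(d>0)
z=P[...,2]
print('bench',np.median(z[roi(200,235,230,320)]),np.median(z[roi(430,460,220,330)]))
print('deck',np.median(z[roi(322,330,250,262)]),np.median(z[roi(350,360,250,262)]), np.median(z[roi(322,360,242,262)]))
for nm,r,lo in [('warmer',(305,375,200,275),.03),('block',(150,210,262,315),.03),('case',(240,295,225,272),.012),('lid',(240,295,205,240),.035)]:
    m=roi(*r)&(z>lo); Q=P[m]; print(nm,m.sum(),box(Q),np.percentile(Q[:,2],[5,50,95]).round(4))
hsv=cv2.cvtColor(p,cv2.COLOR_RGB2HSV)
m=roi(405,430,225,315)&(hsv[...,0]>100)&(hsv[...,0]<130)&(hsv[...,1]>120); Q=P[m];print('grip',m.sum(),box(Q),np.percentile(Q[:,2],[5,50,95]).round(4))
m=roi(400,425,230,262)&(p.min(-1)>110); Q=P[m];print('blade',m.sum(),box(Q),np.percentile(Q[:,2],[5,50,95]).round(4))
m=roi(318,366,205,242)&(p.min(-1)>110); Q=P[m];print('carr',m.sum(),box(Q),np.percentile(Q[:,2],[5,50,95]).round(4))
# crops
def crop(p,u0,u1,v0,v1,s): return cv2.resize(p[v0:v1,u0:u1,::-1],None,fx=s,fy=s,interpolation=cv2.INTER_CUBIC)
cv2.imwrite('pics/c1.png',crop(p,235,435,200,320,4))
q,_=load('side0');cv2.imwrite('pics/c2.png',crop(q,240,440,180,310,4))
E
```

```text
bench -0.00021325780774783532 0.00033049143683649973
deck 0.04754811602100062 0.04804623128906371 0.04778367559730057
warmer 2631 (array([ 591.8, -116.2]), array([136.3, 167. ]), 81.11) [0.042  0.0484 0.0576]
block 686 (array([464.3, 346.5]), array([ 89.9, 101.2]), 3.59) [0.0341 0.0418 0.0481]
case 422 (array([580.1,  93.3]), array([110.5, 116. ]), 82.83) [0.0153 0.0258 0.0481]
lid 508 (array([640.5,  85.5]), array([108.3,  33.4]), 82.24) [0.039  0.079  0.1179]
grip 224 (array([ 453.9, -340.9]), array([30.9, 80.5]), 89.0) [-0.0012  0.0496  0.0559]
blade 284 (array([ 558.7, -332.5]), array([76.2, 39.1]), 2.2) [-0.0024  0.0026  0.008 ]
carr 729 (array([ 631.9, -114.6]), array([118.1,  71.2]), 80.43) [0.0456 0.0539 0.0601]
```

View pics/c1.png

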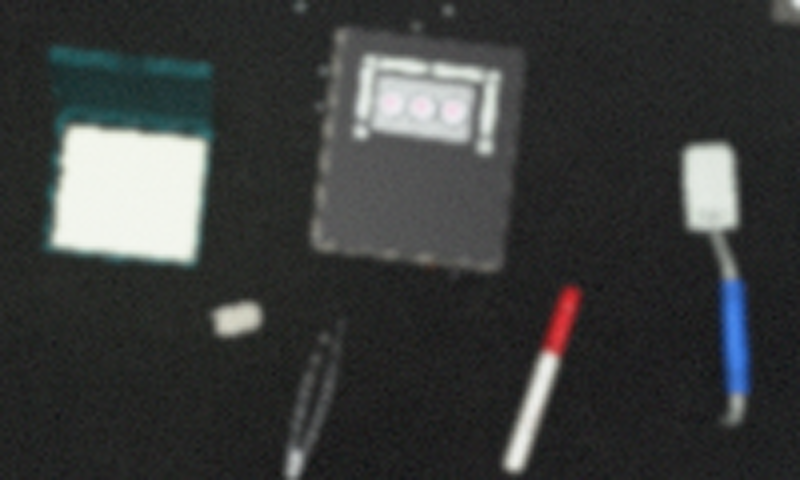

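View pics/c2.png

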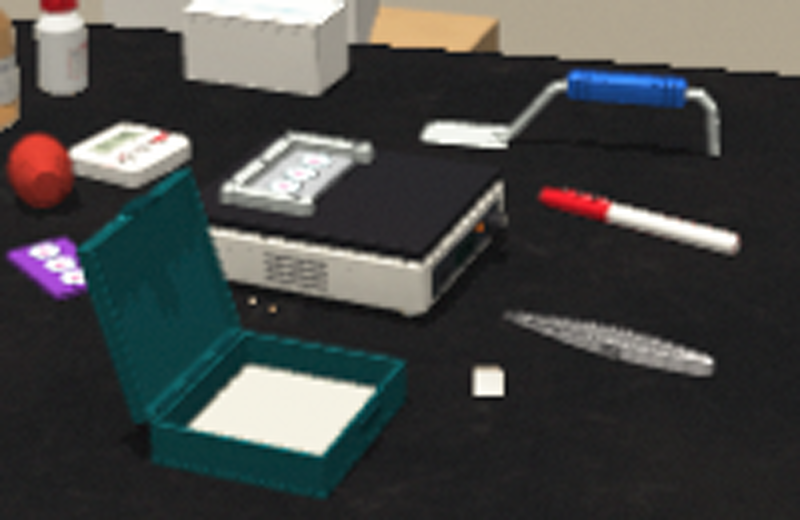

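```bash
cat >> h.py <<'E'
def lab(m,minA=20):
    n,l,s,c=cv2.connectedComponentsWithStats(m.astype(np.uint8)); i=1+np.argmax(s[1:,4]); return l==i
def sub(m,u0,u1,v0,v1):
    r=np.zeros_like(m);r[v0:v1,u0:u1]=m[v0:v1,u0:u1];return r
def rect(n,m,z):
    "min area rect of mask boundary (4x subpixel not used) on plane z"
    v,u=np.nonzero(m); X=ray(n,np.stack([u,v],1),z)
    return box(X), (X[:,:2].mean(0)*1000).round(1), pca(X)
def pca(X):
    X=X[:,:2]-X[:,:2].mean(0); w,V=np.linalg.eigh(X.T@X/len(X)); a=V[:,1]; a=a*np.sign(a[0]); return round(np.degrees(np.arctan2(a[1],a[0])),2), np.sqrt(w*12).round(4)*1000
E
python3 - <<'E'
from h import *
p,d=load('top0'); g=p.astype(int); mx=g.max(-1); mn=g.min(-1); H=cv2.cvtColor(p,cv2.COLOR_RGB2HSV)
print('grip top',rect('top',lab(sub((g[...,2]>g[...,0]+40),405,430,260,315)),.053))
print('blade',rect('top',lab(sub(mn>110,403,423,232,259)),.002))
print('warmer',rect('top',lab(sub(mx>54,305,372,200,275)),.0478))
print('deck levels',g[255,322:362:8].tolist(),g[290,240])
m=sub(mn>120,320,366,205,242); 
v,u=np.nonzero(lab(sub(mn>140,320,366,208,242)));print('fence+carr',rect('top',lab(sub(mn>100,322,364,208,242)),.055))
# coverslips pinkish
cs=sub((g[...,0]-g[...,1]>6)&(mn>110),325,360,216,236); n,l,s,c=cv2.connectedComponentsWithStats(cs.astype(np.uint8))
for i in range(1,n): print('cs',s[i,4],c[i].round(1),ray('top',c[i],.0543)[0].round(4))
print('liner',rect('top',lab(sub(mn>150,240,295,225,272)),.005))
teal=sub((H[...,0]>75)&(H[...,0]<100)&(H[...,1]>110)&(mx>45),240,295,205,275)
print('block',rect('top',lab(sub(mn>75,150,205,262,312)),.045))
m=sub(mn>190,150,205,262,312); n,l,s,c=cv2.connectedComponentsWithStats(m.astype(np.uint8))
for i in range(1,n):
    if s[i,4]>30: print('strip',rect('top',l==i,.045),s[i])
E
```

```text
grip top ((array([ 454.5, -331.9]), array([19.7, 78.6]), 87.01), array([ 454.5, -331.6]), (np.float64(0.04), array([20. , 79.2])))
blade ((array([ 563.4, -332.9]), array([38.4, 65.2]), 87.12), array([ 564.2, -332. ]), (np.float64(0.3), array([37.7, 63.2])))
warmer ((array([ 597.9, -110.5]), array([147.4, 176.3]), 81.67), array([ 594.7, -112.4]), (np.float64(-6.01), array([140.2, 164.4])))
deck levels [[88, 91, 90], [85, 85, 86], [82, 83, 84], [84, 84, 85], [79, 78, 79]] [36 35 37]
fence+carr ((array([ 626., -120.]), array([103.7,  64.5]), 82.04), array([ 627.8, -120.3]), (np.float64(81.76), array([ 60.2, 104.6])))
cs 9 [332. 225.] [ 0.628  -0.0943  0.0543]
cs 10 [339.8 226. ] [ 0.6245 -0.1164  0.0543]
cs 12 [347.5 227. ] [ 0.6211 -0.1381  0.0543]
liner ((array([572.2,  95.2]), array([104.3,  90. ]), 82.37), array([571.8,  95. ]), (np.float64(83.36), array([ 89.4, 103.5])))
block ((array([465.3, 326.3]), array([94.1, 70.2]), 4.68), array([465. , 326.4]), (np.float64(4.52), array([69.8, 93. ])))
strip ((array([466.1, 318. ]), array([82.5, 16.5]), 3.88), array([465.4, 317.5]), (np.float64(3.49), array([16.1, 83.1]))) [184 272   8  30 169]
strip ((array([461.1, 379.6]), array([84.7, 15.8]), 3.71), array([461.7, 379.1]), (np.float64(3.03), array([14.9, 84.2]))) [162 274   7  31 161]
```

Run:
```python
from h import *
p,d=load('top0'); g=cv2.cvtColor(p,cv2.COLOR_RGB2GRAY).astype(float); zd=.0478
def cross(prof,t,rev=False):
    i=np.nonzero(np.diff((prof>t).astype(int)))[0]; return [k+(t-prof[k])/(prof[k+1]-prof[k]) for k in i]
def fit(pts):
    X=ray('top',pts,zd)[:,:2]; 
    for _ in range(3):
        c=X.mean(0); w,V=np.linalg.eigh(np.cov((X-c).T)); n=V[:,0]; r=(X-c)@n; X=X[abs(r)<max(2*r.std(),.0005)]
    return c,V[:,1],r.std(),len(X)
t=58
back=[(u,200+cross(g[200:220,u],t)[0]) for u in range(324,364,2) if cross(g[200:220,u],t)]
right=[(355+cross(g[v,355:378],t)[-1],v) for v in range(216,264,2) if cross(g[v,355:378],t)]
left=[(305+cross(g[v,305:325],t)[0],v) for v in range(210,262,2) if cross(g[v,305:325],t)]
out={}
for nm,pts in dict(back=back,right=right,left=left).items():
    c,a,s,n=fit(pts); out[nm]=(c,a); print(nm,c.round(4),np.degrees(np.arctan2(a[1],a[0])).round(2),s.round(5),n)
yaw=np.radians(-8.7); ex=np.array([np.cos(yaw),np.sin(yaw)]);ey=np.array([-ex[1],ex[0]])
print('back u',out['back'][0]@ex,'right w',out['right'][0]@ey, 'carrier',np.array([.6245,-.1164])@ex,np.array([.6245,-.1164])@ey)
# fence profile along warmer -x through carrier sides & middle
for off in (0.,.012,-.012):
    K,R,o=cam('top')
    row=[]
    for s in np.arange(.56,.68,.002):
        w=ex*s+ey*(np.array([.6245,-.1164])@ey+off); q=(np.r_[w,.05]-o)@R; uu=K[0,2]+K[0,0]*q[0]/-q[2]; vv=K[1,2]+K[1,1]*q[1]/q[2]
        row.append(int(cv2.getRectSubPix(g.astype(np.float32),(1,1),(float(uu),float(vv)))[0,0]))
    print(off,row)
print('fence c', np.array([.6278,-.1203])@ey, np.array([.626,-.120])@ey)
```

```text
back [ 0.6741 -0.1279] 80.87 0.00058 15
right [ 0.5864 -0.1821] 171.29 0.00069 24
left [ 0.5961 -0.0426] 171.52 0.00074 23
back u 0.685681285337118 right w -0.09128728377778829 carrier 0.6349211917887994 -0.020598306180142356
0.0 [82, 83, 84, 83, 83, 83, 82, 82, 83, 83, 84, 83, 81, 83, 81, 80, 82, 83, 83, 82, 81, 82, 84, 82, 87, 99, 123, 153, 181, 203, 209, 211, 209, 216, 223, 230, 230, 228, 226, 226, 225, 221, 213, 210, 208, 206, 187, 166, 147, 156, 174, 192, 183, 156, 122, 95, 85, 80, 77, 77]
0.012 [83, 83, 84, 85, 86, 86, 83, 81, 83, 83, 82, 82, 80, 80, 83, 84, 84, 83, 83, 83, 83, 83, 83, 83, 83, 95, 118, 152, 184, 205, 216, 215, 212, 209, 208, 211, 215, 218, 218, 217, 216, 216, 216, 216, 213, 205, 190, 169, 169, 184, 212, 221, 216, 196, 153, 116, 86, 82, 80, 79]
-0.012 [82, 83, 82, 80, 80, 81, 80, 80, 80, 81, 82, 80, 80, 80, 81, 81, 81, 81, 79, 80, 82, 81, 79, 79, 83, 95, 120, 156, 184, 203, 213, 213, 208, 201, 193, 192, 193, 195, 195, 196, 200, 206, 210, 212, 210, 200, 184, 161, 163, 180, 210, 219, 213, 193, 150, 113, 86, 81, 77, 75]
fence c -0.02395427163188041 -0.023929992942282804
```

>>> {"fn": "send_rows", "kwargs": {"targets": [{"translation":[5,-1.3,0],"spin":2.6,"jaw":1},{"translation":[10,-2.6,1],"spin":5.2,"jaw":1},{"translation":[14.7,-3.9,2],"spin":7.8,"jaw":1},{"translation":[19.4,-5.2,4],"spin":10.4,"jaw":1},{"translation":[24,-6.5,6],"spin":13.1,"jaw":1}], "force": 20}}

```text
time: 0.6
tool_pos: [0.3331, -0.3959, 0.1695]
tool_rot: [3.141, -0.0, -0.001]
contact_force: [0.5, -0.9, 0.4]
opening: 0.0917
grip_force: 0.0
```

```bash
cat >> h.py <<'E'
def go(x,y,z,yaw=None):
    "shift (cm) and spin (deg) from the measured pose to a world goal"
    s=monitor.observe(); R=Ro.from_euler('xyz',s['tool_rot']).as_matrix(); y0=np.degrees(s['tool_rot'][2])
    print('t',round(s['time'],2),'pos',(s['tool_pos']*1000).round(1),'rpy',np.degrees(s['tool_rot']).round(2),'F',s['contact_force'].round(2),'T',s['torque'].round(2),'open',round(s['opening']*1000,1),'grip',round(s['grip_force'],1),'q',s['qpos'].round(2))
    if x is not None: print('shift cm',((np.array([x,y,z])-s['tool_pos'])@R*100).round(2),'spin',None if yaw is None else round((y0-yaw+180)%360-180,2))
E
python3 -c "
from h import *
go(.4545,-.3318,.10,.1)"
```

```text
t 0.6 pos [ 333.1 -395.9  169.5] rpy [ 1.7996e+02 -2.0000e-02 -5.0000e-02] F [ 0.54 -0.94  0.37] T [-0.02  0.01  0.  ] open 91.7 grip 0.0 q [-1.02  0.38  1.63 -0.    1.13  0.55]
shift cm [12.13 -6.43  6.95] spin -0.15
```

>>> {"fn": "send_rows", "kwargs": {"targets": [{"translation":[4,-2.2,2],"spin":0,"jaw":0.5},{"translation":[8,-4.4,4.5],"spin":0,"jaw":0.5},{"translation":[12.1,-6.4,6.9],"spin":0,"jaw":0.5},{"translation":[12.1,-6.4,9],"spin":0,"jaw":0.5},{"translation":[12.1,-6.4,11],"spin":0,"jaw":0.5}]}}

```text
time: 1.1
tool_pos: [0.4536, -0.3312, 0.0582]
tool_rot: [-3.141, 0.001, 0.004]
contact_force: [0.2, -0.2, 0.7]
opening: 0.0562
grip_force: 0.0
```

```bash
python3 -c "
from h import *
go(.4545,-.3318,.025,.1)
p,d=shot('side','s1'); cv2.imwrite('pics/s1c.png',cv2.resize(p[150:270,300:460,::-1],None,fx=4,fy=4,interpolation=cv2.INTER_CUBIC))"
```

```text
t 1.1 pos [ 453.6 -331.2   58.2] rpy [-1.7994e+02  6.0000e-02  2.5000e-01] F [ 0.16 -0.21  0.73] T [-0.04 -0.03  0.01] open 56.2 grip 0.0 q [-0.77  0.59  1.63 -0.    0.92  0.8 ]
shift cm [0.09 0.06 3.32] spin 0.15
```

View pics/s1c.png

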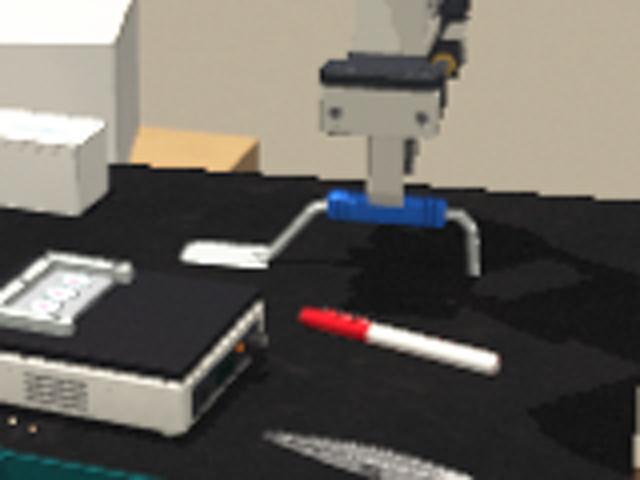

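>>> {"fn": "send_rows", "kwargs": {"targets": [{"translation":[0.1,0,1.5],"spin":0.1,"jaw":0.5},{"translation":[0.1,0,3.3],"spin":0.1,"jaw":0.4},{"translation":[0.1,0,3.3],"spin":0.1,"jaw":0.1},{"translation":[0.1,0,3.3],"spin":0.1,"jaw":0},{"translation":[0.1,0,3.3],"spin":0.1,"jaw":0}], "force": 3}}

```text
time: 1.65
tool_pos: [0.4539, -0.3335, 0.0281]
tool_rot: [3.14, -0.001, -0.001]
contact_force: [-0.6, 0.0, 0.2]
opening: 0.0183
grip_force: 0.0
```

>>> {"fn": "send_rows", "kwargs": {"targets": [{"translation":[0,0,0],"spin":0,"jaw":0},{"translation":[0,0,0],"spin":0,"jaw":0},{"translation":[0,0,0],"spin":0,"jaw":0},{"translation":[0,0,0],"spin":0,"jaw":0},{"translation":[0,0,0],"spin":0,"jaw":0}]}}

```text
time: 2.15
tool_pos: [0.4539, -0.3332, 0.0274]
tool_rot: [3.141, -0.001, -0.001]
contact_force: [-0.6, -0.5, 4.0]
opening: 0.0141
grip_force: 3.0
```

```bash
python3 -c "
from h import *
go(.4545,-.3318,.025,.1)"
```

```text
t 2.15 pos [ 453.9 -333.2   27.4] rpy [ 1.7995e+02 -5.0000e-02 -3.0000e-02] F [-0.63 -0.47  4.  ] T [ 0.01  0.05 -0.  ] open 14.1 grip 3.0 q [-0.77  0.64  1.65 -0.    0.85  0.8 ]
shift cm [ 0.06 -0.14  0.24] spin -0.13
```

>>> {"fn": "send_rows", "kwargs": {"targets": [{"translation":[0,0,-0.1],"spin":0,"jaw":0},{"translation":[0.05,0,-0.3],"spin":0,"jaw":0},{"translation":[0.1,0,-0.5],"spin":0,"jaw":0},{"translation":[0.2,0,-0.7],"spin":0,"jaw":0},{"translation":[0.2,0,-0.8],"spin":0,"jaw":0}]}}

```text
time: 2.65
tool_pos: [0.4557, -0.3329, 0.0351]
tool_rot: [3.141, -0.0, -0.0]
contact_force: [0.4, 0.7, -0.7]
opening: 0.0135
grip_force: 3.0
```

```bash
python3 -c "
from h import *
go(None,0,0)
p,d=shot('side','s2'); a=cv2.resize(p[185:230,340:425,::-1],None,fx=7,fy=7,interpolation=cv2.INTER_CUBIC)
q,_=load('s1'); b=cv2.resize(q[185:230,340:425,::-1],None,fx=7,fy=7,interpolation=cv2.INTER_CUBIC)
cv2.imwrite('pics/s2c.png',np.vstack([b,a])[:600])"
```

```text
t 2.65 pos [ 455.7 -332.9   35.1] rpy [ 1.7999e+02 -0.0000e+00 -3.0000e-02] F [ 0.35  0.66 -0.69] T [ 0.02  0.08 -0.04] open 13.5 grip 3.0 q [-0.77  0.63  1.64 -0.    0.87  0.8 ]
```

View pics/s2c.png

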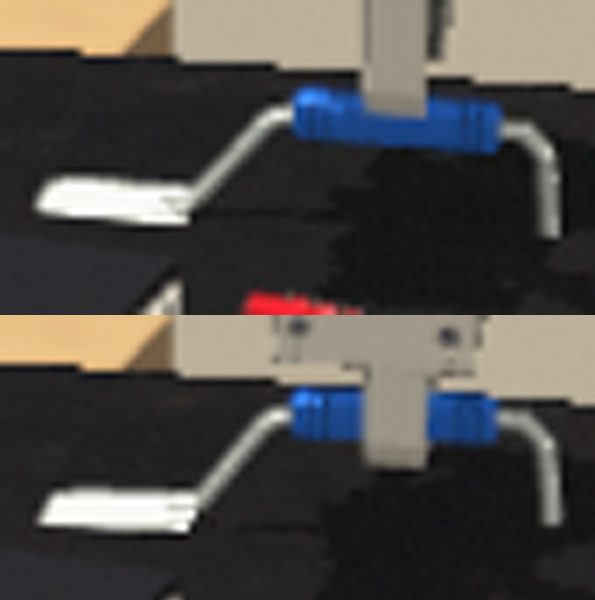

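>>> {"fn": "send_rows", "kwargs": {"targets": [{"translation":[0,0,0],"spin":0,"jaw":0},{"translation":[0,0,0],"spin":0,"jaw":0},{"translation":[0,0,-2],"spin":0,"jaw":0},{"translation":[0,0,-5],"spin":0,"jaw":0},{"translation":[0,0,-9],"spin":0,"jaw":0}], "force": 60}}

```text
time: 3.2
tool_pos: [0.4545, -0.332, 0.1244]
tool_rot: [-3.139, 0.003, -0.001]
contact_force: [0.4, -0.4, -1.0]
opening: 0.0137
grip_force: 60.0
```

```bash
python3 -c "
from h import *
go(.4316,-.0877,.125,-8.8)"
```

```text
t 3.2 pos [ 454.5 -332.   124.4] rpy [-1.7984e+02  1.8000e-01 -4.0000e-02] F [ 0.43 -0.42 -1.  ] T [0.01 0.04 0.03] open 13.7 grip 60.0 q [-0.77  0.51  1.56 -0.    1.08  0.8 ]
shift cm [-2.310e+00 -2.443e+01  1.000e-02] spin 8.76
```

>>> {"fn": "send_rows", "kwargs": {"targets": [{"translation":[-0.4,-3,0],"spin":1,"jaw":0},{"translation":[-0.7,-7,0],"spin":2.5,"jaw":0},{"translation":[-1.1,-11,0],"spin":4,"jaw":0},{"translation":[-1.5,-15,0],"spin":5.5,"jaw":0},{"translation":[-1.8,-19,0],"spin":7,"jaw":0}]}}

```text
time: 3.7
tool_pos: [0.4371, -0.1414, 0.125]
tool_rot: [3.142, -0.0, -0.124]
contact_force: [1.1, 0.5, -0.6]
opening: 0.0135
grip_force: 60.0
```

```bash
python3 -c "
from h import *
go(.4316,-.0877,.105,-8.8)"
```

```text
t 3.7 pos [ 437.1 -141.4  125. ] rpy [180.    -0.    -7.12] F [ 1.09  0.48 -0.56] T [ 0.08  0.01 -0.03] open 13.5 grip 60.0 q [-0.48  0.34  1.84 -0.    0.96  1.22]
shift cm [-1.21 -5.26  2.  ] spin 1.68
```

>>> {"fn": "send_rows", "kwargs": {"targets": [{"translation":[-0.4,-2,0],"spin":0.5,"jaw":0},{"translation":[-0.8,-4,1],"spin":1.1,"jaw":0},{"translation":[-1.2,-5.3,2],"spin":1.7,"jaw":0},{"translation":[-1.2,-5.3,2],"spin":1.7,"jaw":0},{"translation":[-1.2,-5.3,2],"spin":1.7,"jaw":0}]}}

```text
time: 4.2
tool_pos: [0.4325, -0.0891, 0.1052]
tool_rot: [3.141, -0.0, -0.151]
contact_force: [-0.2, -0.1, -0.3]
opening: 0.0134
grip_force: 60.0
```

```bash
python3 -c "
from h import *
go(.4316,-.0877,.105,-8.8)
p,d=shot('top','t3'); q,e=shot('side','s3')
A=cv2.resize(p[200:280,300:380,::-1],(500,500),interpolation=cv2.INTER_CUBIC)
cv2.imwrite('pics/t3c.png',A)
b=cv2.resize(q[190:260,290:410,::-1],None,fx=2.5,fy=2.5,interpolation=cv2.INTER_CUBIC)
canvas=np.zeros((500,800,3),np.uint8);canvas[:,:500]=A;canvas[:175,500:800]=b
cv2.imwrite('pics/t3c.png',canvas)
P=cloud('top',d); g=p.astype(int)
m=lab(sub((g.min(-1)>150)&(P[...,2]>.062)&(P[...,2]<.085),322,364,215,262)); print('blade',m.sum(),np.median(P[m][:,2]),rect('top',m,.072))
m=lab(sub(g[...,2]>g[...,0]+40,310,370,250,300)); print('grip',m.sum(),rect('top',m,.13),np.median(P[m][:,2]))
"
```

```text
t 4.2 pos [432.5 -89.1 105.2] rpy [ 1.7998e+02 -1.0000e-02 -8.6800e+00] F [-0.24 -0.14 -0.28] T [ 0.02  0.03 -0.08] open 13.4 grip 60.0 q [-0.38  0.34  1.91 -0.    0.89  1.35]
shift cm [-0.11 -0.12  0.02] spin 0.12
blade 206 0.07335109664923445 ((array([ 546.3, -109.2]), array([33.8, 47.9]), 81.71), array([ 546. , -109.1]), (np.float64(-13.27), array([33.7, 47.1])))Traceback (most recent call last):
  File "<string>", line 12, in <module>
    m=lab(sub(g[...,2]>g[...,0]+40,310,370,250,300)); print('grip',m.sum(),rect('top',m,.13),np.median(P[m][:,2]))
  File "h.py", line 25, in lab
    n,l,s,c=cv2.connectedComponentsWithStats(m.astype(np.uint8)); i=1+np.argmax(s[1:,4]); return l==i
                                                                      ~~~~~~~~~^^^^^^^^^
    return _wrapfunc(a, 'argmax', axis=axis, out=out, **kwds)
    return bound(*args, **kwds)
ValueError: attempt to get argmax of an empty sequence
```

View pics/t3c.png

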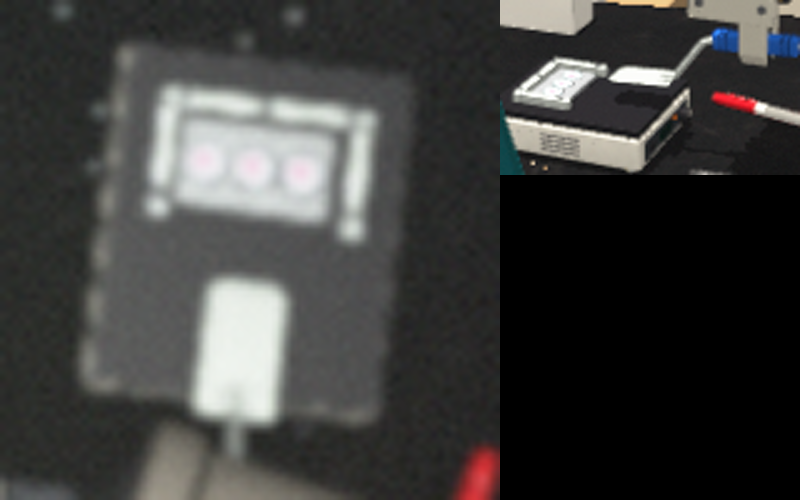

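```bash
python3 -c "
from h import *
p,d=load('t3'); g=cv2.cvtColor(p,cv2.COLOR_RGB2GRAY).astype(float)
t=150;M=[]
for v in range(247,264):
    r=g[v,328:350]; a=np.nonzero(r>t)[0]
    l,h=a[0],a[-1]; L=l-1+(t-r[l-1])/(r[l]-r[l-1]); Hh=h+(r[h]-t)/(r[h]-r[h+1]); M.append((328+(L+Hh)/2,v))
X=ray('top',M,.0733)[:,:2]; k=np.polyfit(X[:,0],X[:,1],1); print('blade yaw',np.degrees(np.arctan(k[0])).round(2),'rms',(X[:,1]-np.polyval(k,X[:,0])).std())
y=np.radians(-8.8); ex=np.array([np.cos(y),np.sin(y)]);ey=np.array([-ex[1],ex[0]])
print('w',(X@ey).round(4)); 
cs=np.array([[.628,-.0943],[.6245,-.1164],[.6211,-.1381]]); print('carrier w',(cs@ey))
tip=[]
for u in range(337,345):
    r=g[238:255,u]; a=np.nonzero(r>t)[0][0]; tip.append((u,238+a-1+(t-r[a-1])/(r[a]-r[a-1])))
T=ray('top',tip,.0718)[:,:2]; print('tip u',(T@ex).round(4), 'tcp u',np.array([.4325,-.0891])@ex,np.array([.4325,-.0891])@ey)
"
```

```text
blade yaw -8.41 rms 0.00016123580436868613
w [-0.0223 -0.023  -0.023  -0.023  -0.0231 -0.0229 -0.0228 -0.0229 -0.023
 -0.0231 -0.0232 -0.0231 -0.023  -0.023  -0.023  -0.023  -0.0231]
carrier w [ 0.00288517 -0.01949013 -0.04145484]
tip u [0.5814 0.5812 0.5812 0.5811 0.5812 0.5811 0.5809 0.5797] tcp u 0.44103981298854184 -0.02188477459404138
```

>>> {"fn": "send_rows", "kwargs": {"targets": [{"translation":[0,-0.2,0.5],"spin":0.3,"jaw":0},{"translation":[0,-0.35,1.0],"spin":0.4,"jaw":0},{"translation":[0,-0.35,1.5],"spin":0.4,"jaw":0},{"translation":[0,-0.35,1.9],"spin":0.4,"jaw":0},{"translation":[0,-0.35,1.9],"spin":0.4,"jaw":0}]}}

```text
time: 4.8
tool_pos: [0.4323, -0.0853, 0.0852]
tool_rot: [-3.141, 0.001, -0.159]
contact_force: [0.3, 0.3, -1.0]
opening: 0.0136
grip_force: 60.0
```

>>> {"fn": "send_rows", "kwargs": {"targets": [{"translation":[0,0,0.05],"spin":0,"jaw":0},{"translation":[0,0,0.1],"spin":0,"jaw":0},{"translation":[0,0,0.15],"spin":0,"jaw":0},{"translation":[0,0,0.2],"spin":0,"jaw":0},{"translation":[0,0,0.2],"spin":0,"jaw":0}]}}

```text
time: 5.3
tool_pos: [0.4328, -0.0854, 0.084]
tool_rot: [3.141, -0.0, -0.159]
contact_force: [-0.0, -0.8, -2.0]
opening: 0.0134
grip_force: 60.0
```

```bash
python3 -c "
from h import *
go(.4316,-.0877,.105,-8.8)"
```

```text
t 5.3 pos [432.8 -85.4  84. ] rpy [ 1.7999e+02 -1.0000e-02 -9.1300e+00] F [-0.03 -0.84 -1.99] T [ 0.08  0.08 -0.03] open 13.4 grip 60.0 q [-0.37  0.38  1.94 -0.    0.83  1.36]
shift cm [-0.08  0.25 -2.1 ] spin -0.33
```

>>> {"fn": "send_rows", "kwargs": {"targets": [{"translation":[0,0,0.03],"spin":0,"jaw":0},{"translation":[0,0,0.06],"spin":0,"jaw":0},{"translation":[0,0,0.1],"spin":0,"jaw":0},{"translation":[0,0,0.1],"spin":0,"jaw":0},{"translation":[0,0,0.1],"spin":0,"jaw":0}]}}

```text
time: 5.8
tool_pos: [0.4328, -0.0854, 0.083]
tool_rot: [3.141, -0.0, -0.159]
contact_force: [0.6, 0.4, -1.4]
opening: 0.0133
grip_force: 60.0
```

>>> {"fn": "send_rows", "kwargs": {"targets": [{"translation":[0,0,0.02],"spin":0,"jaw":0},{"translation":[0,0,0.04],"spin":0,"jaw":0},{"translation":[0,0,0.06],"spin":0,"jaw":0},{"translation":[0,0,0.06],"spin":0,"jaw":0},{"translation":[0,0,0.06],"spin":0,"jaw":0}]}}

```text
time: 6.3
tool_pos: [0.4328, -0.0854, 0.0824]
tool_rot: [3.141, -0.0, -0.159]
contact_force: [-1.1, -0.3, -0.5]
opening: 0.0136
grip_force: 60.0
```

>>> {"fn": "send_rows", "kwargs": {"targets": [{"translation":[0,0,0.02],"spin":0,"jaw":0},{"translation":[0,0,0.04],"spin":0,"jaw":0},{"translation":[0,0,0.05],"spin":0,"jaw":0},{"translation":[0,0,0.05],"spin":0,"jaw":0},{"translation":[0,0,0.05],"spin":0,"jaw":0}]}}

```text
time: 6.8
tool_pos: [0.4327, -0.0853, 0.0819]
tool_rot: [3.142, 0.0, -0.159]
contact_force: [-1.6, -0.7, 0.8]
opening: 0.0137
grip_force: 60.0
```

```bash
python3 -c "
from h import *
go(.4316,-.0877,.105,-8.8)"
```

```text
t 6.8 pos [432.7 -85.3  81.9] rpy [180.     0.    -9.13] F [-1.63 -0.75  0.85] T [-0.01  0.01  0.01] open 13.7 grip 60.0 q [-0.37  0.38  1.94 -0.    0.82  1.36]
shift cm [-0.08  0.25 -2.31] spin -0.33
```

>>> {"fn": "send_rows", "kwargs": {"targets": [{"translation":[0.5,0,0],"spin":0,"jaw":0},{"translation":[1.0,0,0],"spin":0,"jaw":0},{"translation":[1.6,0,0],"spin":0,"jaw":0},{"translation":[2.2,0,0],"spin":0,"jaw":0},{"translation":[2.6,0,0],"spin":0,"jaw":0}]}}

```text
time: 7.3
tool_pos: [0.4592, -0.0897, 0.0818]
tool_rot: [3.141, -0.0, -0.159]
contact_force: [-1.2, -0.3, 1.9]
opening: 0.0137
grip_force: 60.0
```

```bash
python3 -c "
from h import *
go(.4316,-.0877,.105,-8.8)"
```

```text
t 7.3 pos [459.2 -89.7  81.8] rpy [ 1.7999e+02 -2.0000e-02 -9.1300e+00] F [-1.19 -0.28  1.88] T [ 0.03 -0.01  0.01] open 13.7 grip 60.0 q [-0.36  0.42  1.87 -0.    0.85  1.37]
shift cm [-2.76  0.25 -2.32] spin -0.33
```

>>> {"fn": "send_rows", "kwargs": {"targets": [{"translation":[0.3,0,0],"spin":0,"jaw":0},{"translation":[0.6,0,0],"spin":0,"jaw":0},{"translation":[0.9,0,0],"spin":0,"jaw":0},{"translation":[1.2,0,0],"spin":0,"jaw":0},{"translation":[1.5,0,0],"spin":0,"jaw":0}]}}

```text
time: 7.8
tool_pos: [0.4733, -0.0919, 0.0818]
tool_rot: [3.142, 0.0, -0.159]
contact_force: [-1.6, 0.1, 1.7]
opening: 0.0136
grip_force: 60.0
```

```bash
python3 -c "
from h import *
go(.4316,-.0877,.105,-8.8)"
```

```text
t 7.8 pos [473.3 -91.9  81.8] rpy [ 1.80e+02  2.00e-02 -9.13e+00] F [-1.62  0.05  1.67] T [-0.    0.13 -0.01] open 13.6 grip 60.0 q [-0.35  0.44  1.83 -0.    0.87  1.38]
shift cm [-4.18  0.25 -2.31] spin -0.33
```

>>> {"fn": "send_rows", "kwargs": {"targets": [{"translation":[0.2,0,0],"spin":0,"jaw":0},{"translation":[0.4,0,0],"spin":0,"jaw":0},{"translation":[0.6,0,0],"spin":0,"jaw":0},{"translation":[0.8,0,0],"spin":0,"jaw":0},{"translation":[1.0,0,0],"spin":0,"jaw":0}]}}

```text
time: 8.3
tool_pos: [0.4833, -0.0935, 0.0819]
tool_rot: [3.142, 0.0, -0.159]
contact_force: [-1.7, -0.2, 1.0]
opening: 0.0135
grip_force: 60.0
```

```bash
python3 -c "
from h import *
go(.4316,-.0877,.105,-8.8)
p,d=shot('top','t4'); q,e=shot('side','s4')
A=cv2.resize(p[200:260,310:370,::-1],(480,480),interpolation=cv2.INTER_CUBIC)
b=cv2.resize(q[195:255,290:360,::-1],None,fx=4.5,fy=4.5,interpolation=cv2.INTER_CUBIC)
c=np.zeros((480,800,3),np.uint8);c[:,:480]=A;c[:270,480:795]=b
cv2.imwrite('pics/t4c.png',c)"
```

```text
t 8.3 pos [483.3 -93.5  81.9] rpy [179.99   0.    -9.13] F [-1.7  -0.22  0.98] T [ 0.03  0.08 -0.05] open 13.5 grip 60.0 q [-0.35  0.46  1.8  -0.    0.88  1.38]
shift cm [-5.19  0.25 -2.31] spin -0.33
```

View pics/t4c.png

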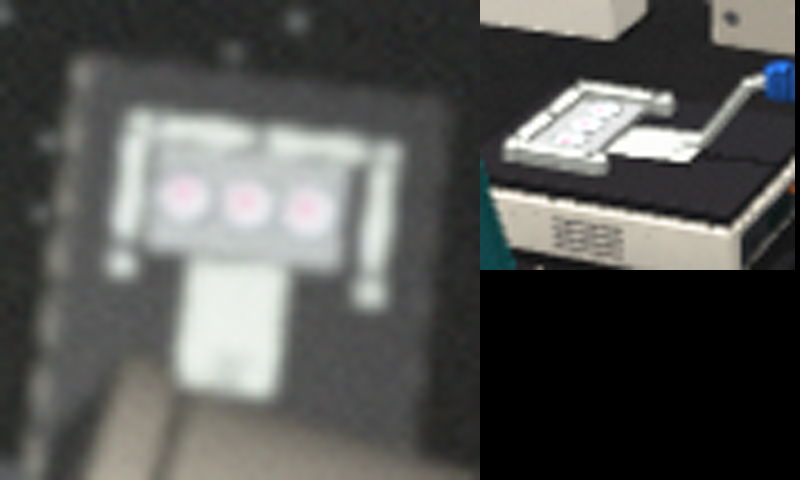

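>>> {"fn": "send_rows", "kwargs": {"targets": [{"translation":[0.4,0,0],"spin":0,"jaw":0},{"translation":[0.8,0,0],"spin":0,"jaw":0},{"translation":[1.2,0,0],"spin":0,"jaw":0},{"translation":[1.6,0,0],"spin":0,"jaw":0},{"translation":[1.8,0,0],"spin":0,"jaw":0}]}}

```text
time: 8.9
tool_pos: [0.5011, -0.0963, 0.0818]
tool_rot: [3.142, 0.0, -0.159]
contact_force: [-3.8, -0.3, 2.6]
opening: 0.0139
grip_force: 60.0
```

```bash
python3 -c "
from h import *
go(.4316,-.0877,.105,-8.8)"
```

```text
t 8.9 pos [501.1 -96.3  81.8] rpy [ 1.80e+02  2.00e-02 -9.13e+00] F [-3.77 -0.34  2.57] T [ 0.08  0.38 -0.02] open 13.9 grip 60.0 q [-0.34  0.48  1.75 -0.    0.9   1.39]
shift cm [-7.    0.25 -2.32] spin -0.33
```

Tip at u≈0.650; go on gently to the fence.

>>> {"fn": "send_rows", "kwargs": {"targets": [{"translation":[0.1,0,0],"spin":0,"jaw":0},{"translation":[0.2,0,0],"spin":0,"jaw":0},{"translation":[0.3,0,0],"spin":0,"jaw":0},{"translation":[0.4,0,0],"spin":0,"jaw":0},{"translation":[0.4,0,0],"spin":0,"jaw":0}]}}

```text
time: 9.4
tool_pos: [0.5052, -0.0971, 0.0819]
tool_rot: [3.141, -0.001, -0.159]
contact_force: [-0.5, 0.1, 1.5]
opening: 0.0134
grip_force: 60.0
```

```bash
python3 -c "
from h import *
go(.4316,-.0877,.105,-8.8)"
```

```text
t 9.4 pos [505.2 -97.1  81.9] rpy [ 1.7999e+02 -4.0000e-02 -9.1400e+00] F [-0.51  0.06  1.51] T [0.08 0.09 0.01] open 13.4 grip 60.0 q [-0.34  0.49  1.74  0.    0.91  1.39]
shift cm [-7.41  0.25 -2.31] spin -0.34
```

>>> {"fn": "send_rows", "kwargs": {"targets": [{"translation":[0.05,0,0],"spin":0,"jaw":0},{"translation":[0.1,0,0],"spin":0,"jaw":0},{"translation":[0.15,0,0],"spin":0,"jaw":0},{"translation":[0.2,0,0],"spin":0,"jaw":0},{"translation":[0.2,0,0],"spin":0,"jaw":0}]}}

```text
time: 9.9
tool_pos: [0.5069, -0.0973, 0.0819]
tool_rot: [3.141, -0.0, -0.159]
contact_force: [-2.5, 0.6, 1.4]
opening: 0.0133
grip_force: 60.0
```

```bash
python3 -c "
from h import *
go(.4316,-.0877,.105,-8.8)"
```

```text
t 9.9 pos [506.9 -97.3  81.9] rpy [179.99  -0.    -9.13] F [-2.48  0.59  1.36] T [ 0.05  0.11 -0.01] open 13.3 grip 60.0 q [-0.34  0.49  1.74 -0.    0.91  1.39]
shift cm [-7.58  0.25 -2.31] spin -0.33
```

>>> {"fn": "send_rows", "kwargs": {"targets": [{"translation":[0.05,0,0],"spin":0,"jaw":0},{"translation":[0.1,0,0],"spin":0,"jaw":0},{"translation":[0.15,0,0],"spin":0,"jaw":0},{"translation":[0.15,0,0],"spin":0,"jaw":0},{"translation":[0.15,0,0],"spin":0,"jaw":0}]}}

```text
time: 10.4
tool_pos: [0.5084, -0.0976, 0.0819]
tool_rot: [3.141, -0.0, -0.159]
contact_force: [-1.2, 0.4, 1.5]
opening: 0.0139
grip_force: 60.0
```

```bash
python3 -c "
from h import *
go(.4316,-.0877,.105,-8.8)
p,d=shot('top','t5'); q,e=shot('side','s5')
g=p.astype(int)
cs=sub((g[...,0]-g[...,1]>6)&(g.min(-1)>110),325,360,212,236); n,l,s,c=cv2.connectedComponentsWithStats(cs.astype(np.uint8))
ex=np.array([np.cos(np.radians(-8.8)),np.sin(np.radians(-8.8))])
for i in range(1,n):
  X=ray('top',c[i],.0563)[0]; print('cs',s[i,4],X.round(4),X[:2]@ex)
"
```

```text
t 10.4 pos [508.4 -97.6  81.9] rpy [ 1.7999e+02 -1.0000e-02 -9.1300e+00] F [-1.18  0.42  1.54] T [ 0.02  0.15 -0.01] open 13.9 grip 60.0 q [-0.34  0.49  1.73 -0.    0.91  1.39]
shift cm [-7.74  0.25 -2.31] spin -0.33
cs 12 [ 0.632  -0.0958  0.0563] 0.6392032967463844
cs 10 [ 0.6285 -0.1181  0.0563] 0.6391875220884007
cs 11 [ 0.625  -0.139   0.0563] 0.6388705664268476
```

>>> {"fn": "send_rows", "kwargs": {"targets": [{"translation":[0.05,0,0],"spin":0,"jaw":0},{"translation":[0.1,0,0],"spin":0,"jaw":0},{"translation":[0.15,0,0],"spin":0,"jaw":0},{"translation":[0.2,0,0],"spin":0,"jaw":0},{"translation":[0.2,0,0],"spin":0,"jaw":0}]}}

```text
time: 11.0
tool_pos: [0.5092, -0.0976, 0.0817]
tool_rot: [-3.141, 0.003, -0.159]
contact_force: [-6.7, 0.5, 3.4]
opening: 0.0134
grip_force: 60.0
```

>>> {"fn": "send_rows", "kwargs": {"targets": [{"translation":[-0.1,0,0],"spin":0,"jaw":0},{"translation":[-0.15,0,-0.2],"spin":0,"jaw":0},{"translation":[-0.15,0,-0.5],"spin":0,"jaw":0},{"translation":[-0.15,0,-1],"spin":0,"jaw":0},{"translation":[-0.15,0,-1.6],"spin":0,"jaw":0}]}}

```text
time: 11.5
tool_pos: [0.5089, -0.0976, 0.0982]
tool_rot: [3.142, 0.0, -0.159]
contact_force: [0.6, 0.2, -0.8]
opening: 0.0134
grip_force: 60.0
```

>>> {"fn": "send_rows", "kwargs": {"targets": [{"translation":[0,0,-0.7],"spin":0,"jaw":0},{"translation":[0,0,-1.4],"spin":0,"jaw":0},{"translation":[0,0,-2],"spin":0,"jaw":0},{"translation":[0,0,-2.4],"spin":0,"jaw":0},{"translation":[0,0,-2.5],"spin":0,"jaw":0}]}}

```text
time: 12.0
tool_pos: [0.5091, -0.0977, 0.1235]
tool_rot: [3.141, -0.001, -0.159]
contact_force: [0.5, -0.4, -0.9]
opening: 0.0132
grip_force: 60.0
```

```bash
python3 -c "
from h import *
go(.4316,-.0877,.105,-8.8)
p,d=shot('top','t6'); q,e=shot('side','s6')
A=cv2.resize(p[195:265,305:375,::-1],(420,420),interpolation=cv2.INTER_CUBIC)
b=cv2.resize(q[170:240,285:395,::-1],None,fx=3.4,fy=3.4,interpolation=cv2.INTER_CUBIC)
c=np.zeros((420,800,3),np.uint8);c[:,:420]=A;c[:b.shape[0],420:420+b.shape[1]]=b
cv2.imwrite('pics/t6c.png',c)"
```

```text
t 12.0 pos [509.1 -97.7 123.5] rpy [ 1.7999e+02 -6.0000e-02 -9.1300e+00] F [ 0.5  -0.42 -0.95] T [0.06 0.07 0.05] open 13.2 grip 60.0 q [-0.34  0.44  1.69 -0.    1.01  1.39]
shift cm [-7.81  0.25  1.84] spin -0.33
```

View pics/t6c.png

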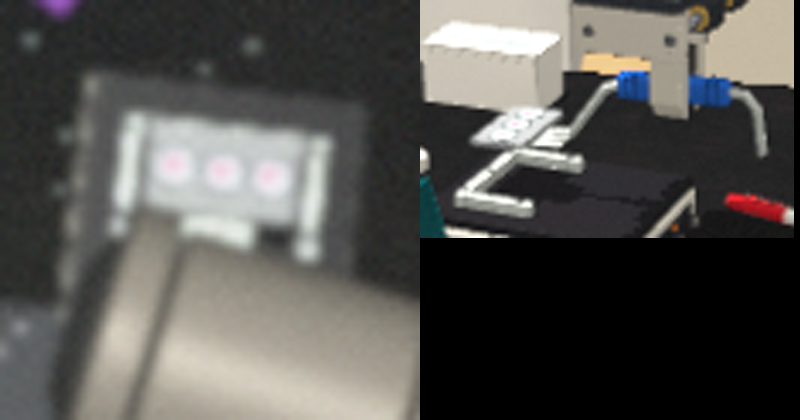

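>>> {"fn": "send_rows", "kwargs": {"targets": [{"translation":[0,0,-0.5],"spin":0,"jaw":0},{"translation":[-0.3,0,-1.5],"spin":0,"jaw":0},{"translation":[-0.8,0,-3],"spin":0,"jaw":0},{"translation":[-1.5,0,-4.5],"spin":0,"jaw":0},{"translation":[-2.4,0,-5.8],"spin":0,"jaw":0}]}}

```text
time: 12.6
tool_pos: [0.485, -0.0938, 0.1822]
tool_rot: [3.141, -0.001, -0.159]
contact_force: [0.1, -0.9, -1.2]
opening: 0.0137
grip_force: 60.0
```

>>> {"fn": "send_rows", "kwargs": {"targets": [{"translation":[-1,-0.3,-0.9],"spin":0,"jaw":0},{"translation":[-2,-0.9,-1.5],"spin":0,"jaw":0},{"translation":[-3,-1.8,-1.8],"spin":-0.5,"jaw":0},{"translation":[-4,-3,-2],"spin":-1,"jaw":0},{"translation":[-5,-4.5,-2],"spin":-1.5,"jaw":0}]}}

```text
time: 13.1
tool_pos: [0.442, -0.0403, 0.2008]
tool_rot: [-3.142, 0.0, -0.133]
contact_force: [-0.0, -0.9, -1.2]
opening: 0.0139
grip_force: 60.0
```

```bash
python3 -c "
from h import *
go(.3427,.3426,.20,3.1)"
```

```text
t 13.1 pos [442.  -40.3 200.8] rpy [-1.8e+02  2.0e-02 -7.6e+00] F [-0.04 -0.91 -1.18] T [ 0.09  0.06 -0.01] open 13.9 grip 60.0 q [-0.26  0.22  1.77  0.    1.15  1.44]
shift cm [-14.91 -36.64   0.09] spin -10.7
```

>>> {"fn": "send_rows", "kwargs": {"targets": [{"translation":[-0.8,-2,0],"spin":-0.5,"jaw":0},{"translation":[-1.8,-4.5,0],"spin":-1.2,"jaw":0},{"translation":[-2.9,-7.2,0],"spin":-2,"jaw":0},{"translation":[-4.1,-10,0],"spin":-2.9,"jaw":0},{"translation":[-5.2,-12.8,0],"spin":-3.8,"jaw":0}]}}

```text
time: 13.6
tool_pos: [0.4068, 0.0942, 0.2005]
tool_rot: [-3.142, 0.001, -0.065]
contact_force: [0.5, 0.1, -1.4]
opening: 0.0133
grip_force: 60.0
```

```bash
python3 -c "
from h import *
go(.3427,.3426,.20,3.1)"
```

```text
t 13.6 pos [406.8  94.2 200.5] rpy [-1.80e+02  6.00e-02 -3.75e+00] F [ 0.51  0.12 -1.38] T [0.06 0.1  0.  ] open 13.3 grip 60.0 q [0.04 0.17 1.84 0.   1.13 1.68]
shift cm [ -8.02 -24.37   0.06] spin -6.85
```

>>> {"fn": "send_rows", "kwargs": {"targets": [{"translation":[-0.9,-2.8,0],"spin":-0.8,"jaw":0},{"translation":[-1.8,-5.6,0],"spin":-1.6,"jaw":0},{"translation":[-2.7,-8.4,0],"spin":-2.4,"jaw":0},{"translation":[-3.6,-11.2,0],"spin":-3.2,"jaw":0},{"translation":[-4.5,-13.8,0],"spin":-4,"jaw":0}]}}

```text
time: 14.1
tool_pos: [0.371, 0.2348, 0.2005]
tool_rot: [3.141, 0.001, 0.005]
contact_force: [0.6, 0.0, -1.1]
opening: 0.0137
grip_force: 60.0
```

```bash
python3 -c "
from h import *
go(.3427,.3426,.20,3.1)"
```

```text
t 14.1 pos [371.  234.8 200.5] rpy [1.7999e+02 5.0000e-02 2.7000e-01] F [ 0.56  0.01 -1.12] T [0.03 0.1  0.02] open 13.7 grip 60.0 q [0.39 0.21 1.79 0.   1.15 1.96]
shift cm [ -2.78 -10.79   0.05] spin -2.83
```

>>> {"fn": "send_rows", "kwargs": {"targets": [{"translation":[-0.7,-2.8,0],"spin":-0.8,"jaw":0},{"translation":[-1.4,-5.4,0],"spin":-1.5,"jaw":0},{"translation":[-2.0,-7.6,0],"spin":-2.1,"jaw":0},{"translation":[-2.4,-9.4,0],"spin":-2.6,"jaw":0},{"translation":[-2.7,-10.5,0],"spin":-2.8,"jaw":0}]}}

```text
time: 14.6
tool_pos: [0.3438, 0.3394, 0.2004]
tool_rot: [3.141, 0.001, 0.054]
contact_force: [-1.0, 0.0, -0.8]
opening: 0.0133
grip_force: 60.0
```

>>> {"fn": "send_rows", "kwargs": {"targets": [{"translation":[0,-0.3,0.5],"spin":0,"jaw":0},{"translation":[0,-0.3,1.5],"spin":0,"jaw":0},{"translation":[0,-0.3,3],"spin":0,"jaw":0},{"translation":[0,-0.3,4.3],"spin":0,"jaw":0},{"translation":[0,-0.3,5],"spin":0,"jaw":0}]}}

```text
time: 15.1
tool_pos: [0.3446, 0.3396, 0.149]
tool_rot: [3.14, 0.002, 0.051]
contact_force: [0.2, -0.0, -1.3]
opening: 0.0134
grip_force: 60.0
```

```bash
python3 -c "
from h import *
go(.3427,.3426,.11,3.1)
p,d=shot('top','t7'); q,e=shot('side','s7')
A=cv2.resize(p[250:330,140:220,::-1],(400,400),interpolation=cv2.INTER_CUBIC)
b=cv2.resize(q[250:410,250:450,::-1],(400,320),interpolation=cv2.INTER_CUBIC)
c=np.zeros((400,800,3),np.uint8);c[:,:400]=A;c[:320,400:800]=b
cv2.imwrite('pics/t7c.png',c)
P=cloud('top',d);g=p.astype(int)
cs=sub((g[...,0]-g[...,1]>6)&(g.min(-1)>110),140,220,250,320); n,l,s,c=cv2.connectedComponentsWithStats(cs.astype(np.uint8))
for i in range(1,n):
  zz=np.median(P[l==i][:,2]); X=ray('top',c[i],zz)[0]; print('cs',s[i,4],X.round(4),c[i].round(1))
"
```

```text
t 15.1 pos [344.6 339.6 149. ] rpy [1.7989e+02 1.4000e-01 2.9000e+00] F [ 0.25 -0.04 -1.29] T [-0.04  0.13  0.02] open 13.4 grip 60.0 q [ 0.62  0.35  1.75 -0.    1.05  2.14]
shift cm [-0.17 -0.32  3.9 ] spin -0.2
cs 14 [0.4623 0.3679 0.1218] [161.  288.6]
cs 12 [0.4638 0.3457 0.1228] [169.3 287.8]
cs 10 [0.4651 0.3251 0.1224] [177.2 287. ]
```

View pics/t7c.png

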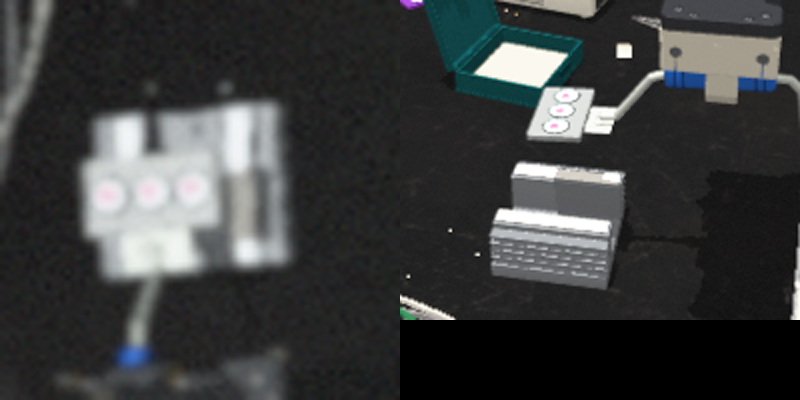

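>>> {"fn": "send_rows", "kwargs": {"targets": [{"translation":[0,-0.1,0.5],"spin":0,"jaw":0},{"translation":[-0.05,-0.2,1.3],"spin":-0.1,"jaw":0},{"translation":[-0.1,-0.3,2.3],"spin":-0.2,"jaw":0},{"translation":[-0.1,-0.3,3.3],"spin":-0.2,"jaw":0},{"translation":[-0.1,-0.3,4],"spin":-0.2,"jaw":0}]}}

```text
time: 15.7
tool_pos: [0.3436, 0.3437, 0.1096]
tool_rot: [3.141, 0.001, 0.055]
contact_force: [-0.3, 0.3, -1.8]
opening: 0.0132
grip_force: 60.0
```

>>> {"fn": "send_rows", "kwargs": {"targets": [{"translation":[0,0,0.4],"spin":0,"jaw":0},{"translation":[0,0,0.8],"spin":0,"jaw":0},{"translation":[0,0,1],"spin":0,"jaw":0},{"translation":[0,0,1],"spin":0,"jaw":0},{"translation":[0,0,1],"spin":0,"jaw":0}]}}

```text
time: 16.2
tool_pos: [0.3442, 0.344, 0.101]
tool_rot: [-3.141, -0.0, 0.055]
contact_force: [0.5, -0.2, -1.8]
opening: 0.0132
grip_force: 60.0
```

```bash
cat >> h.py <<'E'
def slips(p,d,u0,u1,v0,v1,z=None):
    P=cloud('top',d);g=p.astype(int)
    cs=sub((g[...,0]-g[...,1]>6)&(g.min(-1)>110),u0,u1,v0,v1); n,l,s,c=cv2.connectedComponentsWithStats(cs.astype(np.uint8))
    for i in range(1,n):
        if s[i,4]<4: continue
        zz=np.median(P[l==i][:,2]); X=ray('top',c[i],zz if z is None else z)[0]; print('cs',s[i,4],X.round(4),'z',zz.round(4),c[i].round(1))
E
python3 -c "
from h import *
go(.3427,.3426,.076,3.1)
p,d=shot('top','t8'); slips(p,d,140,220,250,320)
"
```

```text
t 16.2 pos [344.2 344.  101. ] rpy [-1.7999e+02 -2.0000e-02  3.1600e+00] F [ 0.45 -0.18 -1.77] T [-0.    0.13 -0.  ] open 13.2 grip 60.0 q [ 0.63  0.42  1.8  -0.    0.92  2.14]
shift cm [-0.16  0.13  2.5 ] spin 0.06
cs 11 [0.4633 0.3511 0.0753] z 0.0753 [172.4 287.9]
cs 11 [0.4654 0.3292 0.0753] z 0.0753 [180.4 286.9]
cs 11 [0.4612 0.373  0.0752] z 0.0752 [164.4 288.9]
```

>>> {"fn": "send_rows", "kwargs": {"targets": [{"translation":[0,0.1,0.3],"spin":0,"jaw":0},{"translation":[0,0.2,0.8],"spin":0.5,"jaw":0},{"translation":[0,0.2,1.3],"spin":0.5,"jaw":0},{"translation":[0,0.2,1.8],"spin":0.5,"jaw":0},{"translation":[0,0.2,2.1],"spin":0.5,"jaw":0}]}}

```text
time: 16.75
tool_pos: [0.3439, 0.3417, 0.0791]
tool_rot: [3.141, 0.001, 0.046]
contact_force: [-0.8, -0.0, -1.8]
opening: 0.0134
grip_force: 60.0
```

>>> {"fn": "send_rows", "kwargs": {"targets": [{"translation":[0,0,0.15],"spin":0,"jaw":0},{"translation":[0,0,0.3],"spin":0,"jaw":0},{"translation":[0,0,0.5],"spin":0,"jaw":0},{"translation":[0,0,0.7],"spin":0,"jaw":0},{"translation":[0,0,0.9],"spin":0,"jaw":0}]}}

```text
time: 17.25
tool_pos: [0.3443, 0.342, 0.0708]
tool_rot: [-3.141, -0.0, 0.047]
contact_force: [0.5, -0.8, -1.4]
opening: 0.0132
grip_force: 60.0
```

```bash
python3 -c "
from h import *
go(.3427,.3426,.066,3.1)
p,d=shot('top','t9'); slips(p,d,140,220,250,320)
"
```

```text
t 17.25 pos [344.3 342.   70.8] rpy [-1.7999e+02 -2.0000e-02  2.6700e+00] F [ 0.53 -0.76 -1.36] T [-0.01  0.04  0.06] open 13.2 grip 60.0 q [ 0.62  0.46  1.83 -0.    0.84  2.15]
shift cm [-0.16 -0.07  0.48] spin -0.43
cs 10 [0.4613 0.3693 0.0537] z 0.0537 [168.  288.8]
cs 9 [0.4629 0.3479 0.0505] z 0.0505 [176. 288.]
cs 8 [0.4647 0.3257 0.0514] z 0.0514 [183.9 287.1]
```

>>> {"fn": "send_rows", "kwargs": {"targets": [{"translation":[0,0,0.3],"spin":0,"jaw":0},{"translation":[0,0,0.6],"spin":0,"jaw":0},{"translation":[0,0,0.7],"spin":0,"jaw":0},{"translation":[0,0,0.7],"spin":0,"jaw":0},{"translation":[-0.5,0,0.7],"spin":0,"jaw":0}]}}

```text
time: 17.8
tool_pos: [0.3396, 0.3418, 0.0639]
tool_rot: [-3.141, -0.001, 0.046]
contact_force: [0.2, -0.1, -1.0]
opening: 0.0134
grip_force: 60.0
```

```bash
python3 -c "
from h import *
go(.3427,.3426,.066,3.1)
p,d=shot('top','t10'); slips(p,d,140,220,250,320)
"
```

```text
t 17.8 pos [339.6 341.8  63.9] rpy [-1.7999e+02 -3.0000e-02  2.6400e+00] F [ 0.2  -0.06 -0.96] T [ 0.   -0.01 -0.02] open 13.4 grip 60.0 q [ 0.63  0.47  1.85 -0.    0.82  2.15]
shift cm [ 0.32 -0.07 -0.21] spin -0.46
cs 12 [0.4616 0.3692 0.0516] z 0.0516 [168.2 288.7]
cs 9 [0.4629 0.3474 0.0525] z 0.0525 [176. 288.]
cs 9 [0.465 0.325 0.053] z 0.053 [184. 287.]
```

>>> {"fn": "send_rows", "kwargs": {"targets": [{"translation":[-1.5,0,0],"spin":0,"jaw":0},{"translation":[-3,0,0],"spin":0,"jaw":0},{"translation":[-4.5,0,0],"spin":0,"jaw":0},{"translation":[-6.5,0,0],"spin":0,"jaw":0},{"translation":[-8,0,0],"spin":0,"jaw":0}]}}

```text
time: 18.35
tool_pos: [0.257, 0.3375, 0.0638]
tool_rot: [3.141, 0.001, 0.047]
contact_force: [-0.1, 0.4, -1.2]
opening: 0.0136
grip_force: 60.0
```

>>> {"fn": "send_rows", "kwargs": {"targets": [{"translation":[0,0,-3],"spin":0,"jaw":0},{"translation":[0,0,-7],"spin":0,"jaw":0},{"translation":[0,0,-11],"spin":0,"jaw":0},{"translation":[1,1,-13.5],"spin":0,"jaw":0},{"translation":[3,3,-13.5],"spin":0,"jaw":0}]}}

```text
time: 18.85
tool_pos: [0.2909, 0.3111, 0.2024]
tool_rot: [-3.137, -0.006, 0.05]
contact_force: [0.7, -0.8, -1.8]
opening: 0.0132
grip_force: 60.0
```

```bash
python3 -c "
from h import *
go(.42,.05,.2,0)
p,d=shot('top','t11'); slips(p,d,140,220,250,320)
"
```

```text
t 18.85 pos [290.9 311.1 202.4] rpy [-179.73   -0.35    2.86] F [ 0.65 -0.78 -1.77] T [ 0.03 -0.06  0.01] open 13.2 grip 60.0 q [0.64 0.18 1.82 0.   1.13 2.16]
shift cm [11.59 26.72  0.19] spin 2.86
cs 11 [0.4612 0.3699 0.05  ] z 0.05 [168.2 288.8]
cs 9 [0.4629 0.3472 0.053 ] z 0.053 [176. 288.]
cs 9 [0.465  0.3253 0.0516] z 0.0516 [184. 287.]
```

>>> {"fn": "send_rows", "kwargs": {"targets": [{"translation":[2,3.5,0],"spin":0.6,"jaw":0},{"translation":[4.2,7.5,0],"spin":1.2,"jaw":0},{"translation":[6.4,11.5,0],"spin":1.8,"jaw":0},{"translation":[8.6,15.5,0],"spin":2.4,"jaw":0},{"translation":[10.5,19.5,0],"spin":2.8,"jaw":0}]}}

```text
time: 19.4
tool_pos: [0.4046, 0.1183, 0.1987]
tool_rot: [3.142, -0.0, -0.002]
contact_force: [0.5, 0.3, -1.0]
opening: 0.0137
grip_force: 60.0
```

>>> {"fn": "send_rows", "kwargs": {"targets": [{"translation":[0.5,4,0],"spin":0,"jaw":0},{"translation":[1,8,0],"spin":0,"jaw":0},{"translation":[1.5,12,0],"spin":0,"jaw":0},{"translation":[2,16,0],"spin":0,"jaw":0},{"translation":[2.5,20,0],"spin":0,"jaw":0}]}}

```text
time: 19.9
tool_pos: [0.4284, -0.0814, 0.1987]
tool_rot: [-3.142, 0.0, -0.002]
contact_force: [0.9, 0.5, -0.2]
opening: 0.0135
grip_force: 60.0
```

```bash
python3 -c "
from h import *
go(.4545,-.332,.08,0)
"
```

```text
t 19.9 pos [428.4 -81.4 198.7] rpy [-1.8e+02  2.0e-02 -1.2e-01] F [ 0.88  0.46 -0.2 ] T [ 0.07  0.06 -0.01] open 13.5 grip 60.0 q [-0.36  0.21  1.8  -0.    1.14  1.21]
shift cm [ 2.66 25.05 11.86] spin -0.12
```

>>> {"fn": "send_rows", "kwargs": {"targets": [{"translation":[0.6,4.5,0],"spin":0,"jaw":0},{"translation":[1.2,9,0],"spin":0,"jaw":0},{"translation":[1.8,13.5,1],"spin":0,"jaw":0},{"translation":[2.3,18,2],"spin":0,"jaw":0},{"translation":[2.6,22,3.5],"spin":0,"jaw":0}]}}

```text
time: 20.4
tool_pos: [0.4548, -0.3022, 0.1637]
tool_rot: [3.141, -0.001, -0.003]
contact_force: [1.1, 0.7, -0.9]
opening: 0.0136
grip_force: 60.0
```

>>> {"fn": "send_rows", "kwargs": {"targets": [{"translation":[0,2,2],"spin":0,"jaw":0},{"translation":[0,3,5],"spin":0,"jaw":0},{"translation":[0,3,8],"spin":0,"jaw":0},{"translation":[0,3,10.5],"spin":0,"jaw":0},{"translation":[0,3,12],"spin":0,"jaw":0}]}}

```text
time: 20.9
tool_pos: [0.4534, -0.3288, 0.0414]
tool_rot: [-3.139, 0.003, -0.002]
contact_force: [-0.5, 0.4, -1.1]
opening: 0.0138
grip_force: 60.0
```

>>> {"fn": "send_rows", "kwargs": {"targets": [{"translation":[0,0,0.2],"spin":0,"jaw":0},{"translation":[0,0,0.4],"spin":0,"jaw":0},{"translation":[0,0,0.5],"spin":0,"jaw":0},{"translation":[0,0,0.6],"spin":0,"jaw":0},{"translation":[0,0,0.6],"spin":0,"jaw":0}]}}

```text
time: 21.4
tool_pos: [0.4548, -0.3308, 0.0385]
tool_rot: [3.141, -0.001, -0.002]
contact_force: [-0.5, 0.7, -0.5]
opening: 0.0136
grip_force: 60.0
```

```bash
python3 -c "
from h import *
go(.4545,-.332,.035,0)
"
```

```text
t 21.4 pos [ 454.8 -330.8   38.5] rpy [ 1.7995e+02 -5.0000e-02 -1.3000e-01] F [-0.52  0.73 -0.5 ] T [ 0.03  0.06 -0.06] open 13.6 grip 60.0 q [-0.77  0.62  1.64 -0.    0.88  0.81]
shift cm [-0.03  0.12  0.35] spin -0.13
```

>>> {"fn": "send_rows", "kwargs": {"targets": [{"translation":[0,0,0.2],"spin":0,"jaw":0},{"translation":[0,0,0.3],"spin":0,"jaw":0},{"translation":[0,0,0.4],"spin":0,"jaw":0},{"translation":[0,0,0.4],"spin":0,"jaw":0},{"translation":[0,0,0.4],"spin":0,"jaw":0}]}}

```text
time: 21.9
tool_pos: [0.4546, -0.3308, 0.0341]
tool_rot: [3.141, -0.0, -0.002]
contact_force: [-1.0, 0.1, 1.7]
opening: 0.0136
grip_force: 60.0
```

>>> {"fn": "send_rows", "kwargs": {"targets": [{"translation":[0,0,0],"spin":0,"jaw":0},{"translation":[0,0,0.15],"spin":0,"jaw":0},{"translation":[-0.1,0,0.4],"spin":0,"jaw":0},{"translation":[-0.2,0,0.6],"spin":0,"jaw":0},{"translation":[-0.2,0,0.75],"spin":0,"jaw":0}], "force": 3}}

```text
time: 22.4
tool_pos: [0.4525, -0.3306, 0.0264]
tool_rot: [3.141, -0.0, -0.002]
contact_force: [-0.8, 0.6, 4.1]
opening: 0.0143
grip_force: 3.0
```

>>> {"fn": "send_rows", "kwargs": {"targets": [{"translation":[0,0,0],"spin":0,"jaw":0},{"translation":[0,0,0],"spin":0,"jaw":0.2},{"translation":[0,0,0],"spin":0,"jaw":0.4},{"translation":[0,0,0],"spin":0,"jaw":0.5},{"translation":[0,0,0],"spin":0,"jaw":0.5}]}}

```text
time: 22.9
tool_pos: [0.4525, -0.3306, 0.0263]
tool_rot: [3.142, 0.0, -0.002]
contact_force: [0.0, -0.4, -0.1]
opening: 0.038
grip_force: 0.0
```

>>> {"fn": "send_rows", "kwargs": {"targets": [{"translation":[0,0,-2],"spin":0,"jaw":0.5},{"translation":[0,0,-5],"spin":0,"jaw":0.5},{"translation":[0,0,-9],"spin":0,"jaw":0.5},{"translation":[0,0,-13],"spin":0,"jaw":0.5},{"translation":[0,0,-17],"spin":0,"jaw":0.5}], "force": 20}}

```text
time: 23.4
tool_pos: [0.4523, -0.3304, 0.1979]
tool_rot: [-3.142, 0.0, -0.002]
contact_force: [0.6, 1.1, -0.8]
opening: 0.0461
grip_force: 0.0
```

```bash
python3 -c "
from h import *
go(.44,0,.2,-40)
p,d=shot('side','s12'); 
q,_=load('side0')
A=np.vstack([cv2.resize(i[185:230,330:430,::-1],None,fx=6,fy=6,interpolation=cv2.INTER_CUBIC) for i in(q,p)])
cv2.imwrite('pics/s12c.png',A)
"
```

```text
t 23.4 pos [ 452.3 -330.4  197.9] rpy [-1.8e+02  1.0e-02 -1.3e-01] F [ 0.59  1.09 -0.77] T [-0.01 -0.01 -0.01] open 46.1 grip 0.0 q [-0.77  0.43  1.47 -0.    1.24  0.81]
shift cm [ -1.31 -33.04  -0.2 ] spin 39.87
```

View pics/s12c.png

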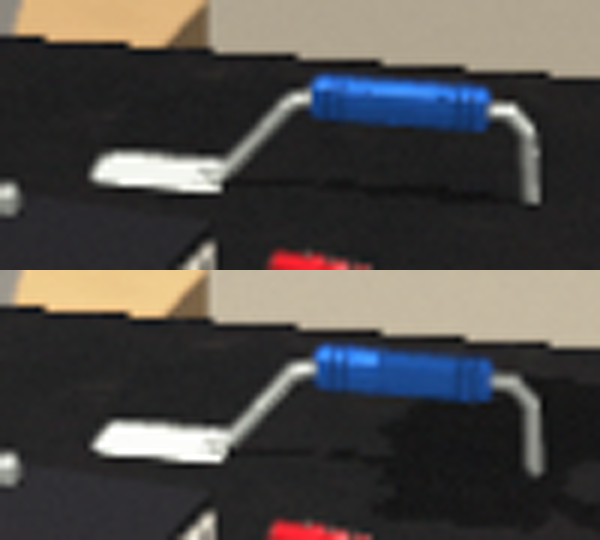

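>>> {"fn": "send_rows", "kwargs": {"targets": [{"translation":[0,-4,0],"spin":-8,"jaw":0.7},{"translation":[0,-8.5,0],"spin":-16,"jaw":0.7},{"translation":[0,-13,0],"spin":-24,"jaw":0.7},{"translation":[0,-17.5,0],"spin":-32,"jaw":0.7},{"translation":[0,-22,0],"spin":-40,"jaw":0.7}]}}

```text
time: 23.95
tool_pos: [0.4527, -0.109, 0.1963]
tool_rot: [3.141, -0.0, 0.701]
contact_force: [0.6, 0.4, -0.1]
opening: 0.064
grip_force: 0.0
```

```bash
python3 -c "
from h import *
go(.463,.3475,.2,94.9)
"
```

```text
t 23.95 pos [ 452.7 -109.   196.3] rpy [ 1.7998e+02 -1.0000e-02  4.0170e+01] F [ 0.64  0.44 -0.14] T [ 0.03 -0.07  0.  ] open 64.0 grip 0.0 q [-0.4   0.26  1.73  0.    1.15  0.47]
shift cm [ 30.23 -34.22  -0.38] spin -54.73
```

>>> {"fn": "send_rows", "kwargs": {"targets": [{"translation":[3,-3.4,0],"spin":-8,"jaw":0.7},{"translation":[6,-6.8,0],"spin":-16,"jaw":0.7},{"translation":[9,-10.2,0],"spin":-24,"jaw":0.7},{"translation":[12,-13.6,0],"spin":-32,"jaw":0.7},{"translation":[15,-17,0],"spin":-40,"jaw":0.7}]}}

```text
time: 24.45
tool_pos: [0.4589, 0.1178, 0.1963]
tool_rot: [3.141, 0.0, 1.4]
contact_force: [0.2, -0.9, 0.2]
opening: 0.0644
grip_force: 0.0
```

```bash
python3 -c "
from h import *
go(.463,.3475,.1,94.9)
p,d=shot('top','t13'); slips(p,d,140,220,250,320,.0513)
"
```

```text
t 24.45 pos [458.9 117.8 196.3] rpy [179.97   0.    80.19] F [ 0.21 -0.9   0.17] T [ 0.03 -0.11 -0.01] open 64.4 grip 0.0 q [ 0.09  0.28  1.71 -0.    1.16  0.26]
shift cm [22.7  -3.52  9.63] spin -14.71
cs 6 [0.4928 0.2746 0.0513] z 0.5527 [202.2 276.5]
cs 131 [0.4535 0.2399 0.0513] z 0.5549 [214.7 290.2]
cs 21 [0.4761 0.2822 0.0513] z 0.5577 [199.5 282.6]
cs 4 [0.4736 0.2598 0.0513] z 0.5481 [207.5 283.2]
cs 11 [0.4617 0.3687 0.0513] z 0.0518 [168.5 288.6]
cs 9 [0.4629 0.3477 0.0513] z 0.0519 [176. 288.]
cs 7 [0.4642 0.3254 0.0513] z 0.0549 [184.  287.3]
cs 62 [0.4405 0.2792 0.0513] z 0.5591 [200.6 295.3]
```

>>> {"fn": "send_rows", "kwargs": {"targets": [{"translation":[4.5,-0.7,0],"spin":-4,"jaw":0.7},{"translation":[9,-1.4,0.5],"spin":-8,"jaw":0.7},{"translation":[13.5,-2.1,1.5],"spin":-11,"jaw":0.7},{"translation":[18,-2.8,3],"spin":-13,"jaw":0.7},{"translation":[22,-3.5,5],"spin":-14.7,"jaw":0.7}]}}

```text
time: 25.0
tool_pos: [0.4638, 0.341, 0.1463]
tool_rot: [3.139, -0.001, 1.652]
contact_force: [0.5, -0.9, 0.1]
opening: 0.0644
grip_force: 0.0
```

>>> {"fn": "send_rows", "kwargs": {"targets": [{"translation":[0.7,0,2],"spin":0,"jaw":0.7},{"translation":[0.7,0,4],"spin":0,"jaw":0.7},{"translation":[0.7,0,5],"spin":0,"jaw":0.7},{"translation":[0.7,0,5],"spin":0,"jaw":0.7},{"translation":[0.7,0,5],"spin":0,"jaw":0.7}]}}

```text
time: 25.5
tool_pos: [0.4635, 0.3455, 0.097]
tool_rot: [3.141, -0.0, 1.65]
contact_force: [0.2, -0.3, 0.4]
opening: 0.0644
grip_force: 0.0
```

```bash
python3 -c "
from h import *
go(.463,.3475,.042,94.5)
"
```

```text
t 25.5 pos [463.5 345.5  97. ] rpy [ 1.7996e+02 -1.0000e-02  9.4520e+01] F [ 0.22 -0.31  0.38] T [-0.03 -0.12  0.09] open 64.4 grip 0.0 q [ 0.51  0.57  1.55 -0.    1.03  0.43]
shift cm [ 0.21 -0.03  5.5 ] spin 0.02
```

>>> {"fn": "send_rows", "kwargs": {"targets": [{"translation":[0.2,0,2],"spin":0,"jaw":0.7},{"translation":[0.2,0,4],"spin":0,"jaw":0.7},{"translation":[0.2,0,5],"spin":0,"jaw":0.7},{"translation":[0.2,0,5.5],"spin":0,"jaw":0.7},{"translation":[0.2,0,5.5],"spin":0,"jaw":0.6}], "force": 15}}

```text
time: 26.0
tool_pos: [0.463, 0.3476, 0.0416]
tool_rot: [3.141, 0.0, 1.65]
contact_force: [-0.2, 1.3, 0.1]
opening: 0.0601
grip_force: 0.0
```

>>> {"fn": "send_rows", "kwargs": {"targets": [{"translation":[0,0,0],"spin":0,"jaw":0.5},{"translation":[0,0,0],"spin":0,"jaw":0.4},{"translation":[0,0,0],"spin":0,"jaw":0.3},{"translation":[0,0,0],"spin":0,"jaw":0.3},{"translation":[0,0,0],"spin":0,"jaw":0.3}]}}

```text
time: 26.5
tool_pos: [0.4632, 0.348, 0.0421]
tool_rot: [3.14, -0.0, 1.651]
contact_force: [-0.9, -0.1, 5.1]
opening: 0.0395
grip_force: 15.0
```

```bash
python3 -c "
from h import *
go(.463,.3475,.15,94.5)
"
```

```text
t 26.5 pos [463.2 348.   42.1] rpy [ 1.7992e+02 -3.0000e-02  9.4570e+01] F [-0.9  -0.13  5.08] T [-0.07 -0.01  0.07] open 39.5 grip 15.0 q [ 0.51  0.64  1.59 -0.    0.91  0.43]
shift cm [-4.000e-02 -1.000e-02 -1.079e+01] spin 0.07
```

>>> {"fn": "send_rows", "kwargs": {"targets": [{"translation":[0,0,-0.5],"spin":0,"jaw":0.3},{"translation":[0,0,-1.5],"spin":0,"jaw":0.3},{"translation":[0,0,-3.5],"spin":0,"jaw":0.3},{"translation":[0,0,-6],"spin":0,"jaw":0.3},{"translation":[0,0,-8.5],"spin":0,"jaw":0.3}]}}

```text
time: 27.0
tool_pos: [0.4625, 0.3476, 0.1275]
tool_rot: [-3.141, 0.0, 1.65]
contact_force: [0.6, -0.4, -0.8]
opening: 0.0393
grip_force: 15.0
```

```bash
python3 -c "
from h import *
go(.572,.0951,.13,172.8)
p,d=shot('top','t14'); P=cloud('top',d); g=p.astype(int)
# carrier still on block? height map of block area
z=P[262:312,150:205,2]; m=(z>.02)&(z<.3); print('block area heights',np.percentile(z[m],[5,50,95]).round(3))
q,e=shot('side','s14'); Q=cloud('side',e); 
w=(Q[...,2]>.1)&(Q[...,2]<.16)&(abs(Q[...,0]-.463)<.035)&(abs(Q[...,1]-.348)<.05); print('near carrier',w.sum(),Q[w].min(0).round(3),Q[w].max(0).round(3))
"
```

```text
t 27.0 pos [462.5 347.6 127.5] rpy [-1.7997e+02  2.0000e-02  9.4570e+01] F [ 0.62 -0.38 -0.85] T [-0.01 -0.1  -0.01] open 39.3 grip 15.0 q [ 0.51  0.53  1.51 -0.    1.1   0.43]
shift cm [-26.04   8.91  -0.25] spin -78.23
block area heights [0.036 0.208 0.292]
near carrier 975 [0.428 0.314 0.132] [0.498 0.387 0.16 ]
```

>>> {"fn": "send_rows", "kwargs": {"targets": [{"translation":[-1.5,0.5,0],"spin":-5,"jaw":0.3},{"translation":[-4,1.4,0],"spin":-12,"jaw":0.3},{"translation":[-7,2.4,0],"spin":-20,"jaw":0.3},{"translation":[-10,3.4,0],"spin":-28,"jaw":0.3},{"translation":[-13,4.4,0],"spin":-36,"jaw":0.3}]}}

```text
time: 27.6
tool_pos: [0.5168, 0.2204, 0.1257]
tool_rot: [-3.14, -0.001, 2.285]
contact_force: [0.9, 0.0, -1.8]
opening: 0.0398
grip_force: 15.0
```

```bash
python3 -c "
from h import *
go(.572,.0951,.13,172.8)"
```

```text
t 27.6 pos [516.8 220.4 125.7] rpy [-1.7993e+02 -3.0000e-02  1.3091e+02] F [ 0.9   0.02 -1.78] T [ 0.06 -0.15 -0.01] open 39.8 grip 15.0 q [ 0.27  0.51  1.56 -0.    1.08 -0.45]
shift cm [-13.09  -4.04  -0.43] spin -41.89
```

>>> {"fn": "send_rows", "kwargs": {"targets": [{"translation":[-2.8,-0.9,0],"spin":-8.4,"jaw":0.3},{"translation":[-5.6,-1.7,0],"spin":-16.8,"jaw":0.3},{"translation":[-8.5,-2.6,0],"spin":-25.2,"jaw":0.3},{"translation":[-11,-3.4,0],"spin":-33.6,"jaw":0.3},{"translation":[-12.5,-3.9,0],"spin":-41.9,"jaw":0.3}]}}

```text
time: 28.1
tool_pos: [0.5688, 0.0993, 0.1257]
tool_rot: [-3.141, -0.001, 3.015]
contact_force: [0.7, 0.1, 0.3]
opening: 0.0397
grip_force: 15.0
```

>>> {"fn": "send_rows", "kwargs": {"targets": [{"translation":[0,0,0],"spin":0,"jaw":0.3},{"translation":[0,0,1],"spin":0,"jaw":0.3},{"translation":[0,0,3],"spin":0,"jaw":0.3},{"translation":[0,0,4.5],"spin":0,"jaw":0.3},{"translation":[0,0,5],"spin":0,"jaw":0.3}]}}

```text
time: 28.6
tool_pos: [0.5666, 0.1024, 0.0739]
tool_rot: [-3.141, -0.004, 3.009]
contact_force: [-0.1, -0.8, -0.9]
opening: 0.0398
grip_force: 15.0
```

```bash
python3 -c "
from h import *
go(.572,.0951,.04,172.8)
q,e=shot('side','s15'); Q=cloud('side',e); T=monitor.observe()['tool_pos']
y=np.radians(-7.2); ex=np.array([np.cos(y),np.sin(y)]);ey=np.array([-ex[1],ex[0]]); C=np.array([.572,.0951])
a=(Q[...,:2]-C)@ex; b=(Q[...,:2]-C)@ey
m=(abs(Q[...,2]-.085)<.008)&(abs(a)<.044)&(abs(b)<.05); print('carrier pts',m.sum(),'case x',np.percentile(a[m],[2,50,98]).round(3),'y',np.percentile(b[m],[2,50,98]).round(3),np.percentile(Q[m][:,2],[2,50,98]).round(3))
p,d=load('top0'); P=cloud('top',d); a=(P[...,:2]-C)@ex; b=(P[...,:2]-C)@ey; m=(P[...,2]>.04)&(abs(b)<.045)&(a>.03)&(a<.1)
print('lid slope',np.polyfit(P[m][:,2],a[m],1), a[m].min(),a[m].max(),P[m][:,2].max())
"
```

```text
t 28.6 pos [566.6 102.4  73.9] rpy [-179.97   -0.25  172.39] F [-0.09 -0.78 -0.91] T [ 0.16 -0.14  0.02] open 39.8 grip 15.0 q [ 0.05  0.59  1.57  0.    0.98 -1.39]
shift cm [-0.64 -0.65  3.39] spin -0.41
carrier pts 348 case x [-0.041 -0.017  0.027] y [-0.021  0.015  0.045] [0.078 0.083 0.092]
lid slope [0.22645032 0.05438898] 0.06041590709625687 0.08592328574927006 0.12156852071920277
```

>>> {"fn": "send_rows", "kwargs": {"targets": [{"translation":[-0.3,-0.3,0],"spin":-0.2,"jaw":0.3},{"translation":[-0.6,-0.6,0],"spin":-0.4,"jaw":0.3},{"translation":[-0.6,-0.6,1],"spin":-0.4,"jaw":0.3},{"translation":[-0.6,-0.6,2],"spin":-0.4,"jaw":0.3},{"translation":[-0.6,-0.6,2.8],"spin":-0.4,"jaw":0.3}]}}

```text
time: 29.15
tool_pos: [0.5733, 0.0945, 0.0472]
tool_rot: [-3.141, -0.001, 3.017]
contact_force: [-0.3, 0.5, -0.8]
opening: 0.0397
grip_force: 15.0
```

>>> {"fn": "send_rows", "kwargs": {"targets": [{"translation":[0,0,0],"spin":0,"jaw":0.3},{"translation":[0,0,0],"spin":0,"jaw":0.3},{"translation":[0,0,0],"spin":0,"jaw":0.3},{"translation":[0,0,0],"spin":0,"jaw":0.3},{"translation":[0,0,0],"spin":0,"jaw":0.3}]}}

```text
time: 29.65
tool_pos: [0.574, 0.0946, 0.0487]
tool_rot: [3.142, 0.001, 3.017]
contact_force: [1.1, 0.4, 0.1]
opening: 0.0398
grip_force: 15.0
```

```bash
python3 -c "
from h import *
go(.572,.0951,.008,172.8)"
```

```text
t 29.65 pos [574.   94.6  48.7] rpy [1.8000e+02 4.0000e-02 1.7287e+02] F [1.06 0.37 0.15] T [ 0.05 -0.1   0.01] open 39.8 grip 15.0 q [ 0.03  0.63  1.58 -0.    0.93 -1.41]
shift cm [0.21 0.03 4.07] spin 0.07
```

>>> {"fn": "send_rows", "kwargs": {"targets": [{"translation":[0.2,0,0.8],"spin":0,"jaw":0.3},{"translation":[0.2,0,1.8],"spin":0,"jaw":0.3},{"translation":[0.2,0,2.8],"spin":0,"jaw":0.3},{"translation":[0.2,0,3.5],"spin":0,"jaw":0.3},{"translation":[0.2,0,3.7],"spin":0,"jaw":0.3}]}}

```text
time: 30.15
tool_pos: [0.571, 0.0948, 0.0099]
tool_rot: [-3.141, -0.002, 3.017]
contact_force: [-0.4, 0.6, -1.3]
opening: 0.0396
grip_force: 15.0
```

>>> {"fn": "send_rows", "kwargs": {"targets": [{"translation":[0,0,0.05],"spin":0,"jaw":0.3},{"translation":[0,0,0.1],"spin":0,"jaw":0.3},{"translation":[0,0,0.15],"spin":0,"jaw":0.3},{"translation":[0,0,0.2],"spin":0,"jaw":0.3},{"translation":[0,0,0.2],"spin":0,"jaw":0.3}]}}

```text
time: 30.65
tool_pos: [0.5719, 0.0948, 0.0095]
tool_rot: [-3.142, 0.0, 3.017]
contact_force: [0.0, 0.2, 0.1]
opening: 0.0398
grip_force: 15.0
```

```bash
python3 -c "
from h import *
go(.572,.0951,.008,172.8)"
```

```text
t 30.65 pos [571.9  94.8   9.5] rpy [-1.8000e+02  2.0000e-02  1.7286e+02] F [0.03 0.25 0.14] T [ 0.07 -0.15 -0.04] open 39.8 grip 15.0 q [ 0.03  0.69  1.61 -0.    0.85 -1.41]
shift cm [-0.    0.03  0.15] spin 0.06
```

Creep 2 mm more, then release.

>>> {"fn": "send_rows", "kwargs": {"targets": [{"translation":[0,0,0.05],"spin":0,"jaw":0.3},{"translation":[0,0,0.1],"spin":0,"jaw":0.3},{"translation":[0,0,0.15],"spin":0,"jaw":0.3},{"translation":[0,0,0.15],"spin":0,"jaw":0.3},{"translation":[0,0,0.15],"spin":0,"jaw":0.3}]}}

```text
time: 31.15
tool_pos: [0.5718, 0.0948, 0.0078]
tool_rot: [-3.141, -0.0, 3.017]
contact_force: [-0.2, -0.2, -0.6]
opening: 0.0398
grip_force: 15.0
```

>>> {"fn": "send_rows", "kwargs": {"targets": [{"translation":[0,0,0.03],"spin":0,"jaw":0.3},{"translation":[0,0,0.06],"spin":0,"jaw":0.3},{"translation":[0,0,0.06],"spin":0,"jaw":0.3},{"translation":[0,0,0.06],"spin":0,"jaw":0.3},{"translation":[0,0,0.06],"spin":0,"jaw":0.3}]}}

```text
time: 31.65
tool_pos: [0.5718, 0.0948, 0.0073]
tool_rot: [-3.142, 0.0, 3.017]
contact_force: [-0.5, -0.5, -1.0]
opening: 0.0397
grip_force: 15.0
```

>>> {"fn": "send_rows", "kwargs": {"targets": [{"translation":[0,0,0.03],"spin":0,"jaw":0.3},{"translation":[0,0,0.06],"spin":0,"jaw":0.3},{"translation":[0,0,0.09],"spin":0,"jaw":0.3},{"translation":[0,0,0.12],"spin":0,"jaw":0.3},{"translation":[0,0,0.12],"spin":0,"jaw":0.3}]}}

```text
time: 32.15
tool_pos: [0.5718, 0.0948, 0.006]
tool_rot: [-3.141, -0.0, 3.017]
contact_force: [-0.3, -0.8, -0.9]
opening: 0.0397
grip_force: 15.0
```

>>> {"fn": "send_rows", "kwargs": {"targets": [{"translation":[0,0,0],"spin":0,"jaw":0.44},{"translation":[0,0,0],"spin":0,"jaw":0.47},{"translation":[0,0,0],"spin":0,"jaw":0.5},{"translation":[0,0,0],"spin":0,"jaw":0.53},{"translation":[0,0,0],"spin":0,"jaw":0.53}]}}

```text
time: 32.65
tool_pos: [0.5718, 0.0948, 0.0061]
tool_rot: [-3.142, 0.0, 3.017]
contact_force: [-0.2, 0.1, 0.6]
opening: 0.0483
grip_force: 0.0
```

>>> {"fn": "send_rows", "kwargs": {"targets": [{"translation":[0,0,-0.5],"spin":0,"jaw":0.53},{"translation":[0,0,-2],"spin":0,"jaw":0.53},{"translation":[0,0,-5],"spin":0,"jaw":0.53},{"translation":[0,0,-9],"spin":0,"jaw":0.4},{"translation":[0,0,-13],"spin":0,"jaw":0.2}]}}

```text
time: 33.15
tool_pos: [0.5714, 0.0948, 0.1375]
tool_rot: [-3.141, -0.001, 3.017]
contact_force: [0.7, 0.3, 0.2]
opening: 0.037
grip_force: 0.0
```

>>> {"fn": "send_rows", "kwargs": {"targets": [{"translation":[0.5,0,-2],"spin":0,"jaw":0},{"translation":[2,0,-4],"spin":0,"jaw":0},{"translation":[5,0,-5],"spin":0,"jaw":0},{"translation":[8,0,-5],"spin":0,"jaw":0},{"translation":[11,0,-5],"spin":0,"jaw":0}]}}

```text
time: 33.65
tool_pos: [0.4616, 0.1086, 0.1868]
tool_rot: [3.141, 0.001, 3.017]
contact_force: [-0.4, 0.9, -0.4]
opening: 0.0011
grip_force: 0.0
```

```bash
python3 -c "
from h import *
go(.69,.08,.2,172.8)
C=np.array([.572,.0951]);y=np.radians(-7.2); ex=np.array([np.cos(y),np.sin(y)]);ey=np.array([-ex[1],ex[0]])
for n,f in(('top','t16'),('side','s16')):
  p,d=shot(n,f); P=cloud(n,d); a=(P[...,:2]-C)@ex; b=(P[...,:2]-C)@ey; g=p.astype(int)
  m=(abs(a)<.045)&(abs(b)<.05)&(P[...,2]<.02)&(P[...,2]>-.005)
  gray=m&(g.max(-1)-g.min(-1)<25)&(g.max(-1)<200)
  print(n,m.sum(),'z',np.percentile(P[m][:,2],[5,25,50,75,95]).round(4),'gray',gray.sum())
  hi=m&(P[...,2]>.0085)
  print(' hi',hi.sum(),np.percentile(a[hi],[5,50,95]).round(3),np.percentile(b[hi],[5,50,95]).round(3))
  c=p[...,0].astype(int)-p[...,1]; k=m&(c>6)&(g.min(-1)>110)
  nn,l,s,cc=cv2.connectedComponentsWithStats(k.astype(np.uint8))
  for i in range(1,nn):
    if s[i,4]>4:
      X=ray(n,cc[i],.0113)[0]; print(' cs',s[i,4],cc[i].round(1),(X[:2]-C)@ex,(X[:2]-C)@ey, np.median(P[l==i][:,2]).round(4))
"
```

```text
t 33.65 pos [461.6 108.6 186.8] rpy [1.7999e+02 8.0000e-02 1.7286e+02] F [-0.36  0.9  -0.39] T [ 0.09 -0.15  0.02] open 1.1 grip 0.0 q [ 0.07  0.29  1.72 -0.    1.13 -1.38]
shift cm [-2.302e+01  1.000e-02 -1.290e+00] spin 0.06
top 977 z [0.0007 0.0037 0.0062 0.0097 0.0139] gray 12
 hi 315 [-0.031  0.002  0.034] [-0.025 -0.002  0.032]
 cs 8 [267.9 241.1] 0.019695354378423034 -0.0012019722482768621 0.0112
 cs 7 [267.  248.7] -0.002645761408106492 -0.001002796219545959 0.0127
 cs 7 [266.  256.3] -0.024896204313620808 -0.0004373411508313851 0.0127
side 765 z [0.0033 0.005  0.0097 0.0113 0.0161] gray 99
 hi 450 [-0.033 -0.001  0.032] [-0.049 -0.003  0.021]
 cs 6 [302.  280.5] 0.021581169165730604 0.0005949369429933261 0.0112
```

```bash
python3 -c "
from h import *
C=np.array([.572,.0951]);y=np.radians(-7.2); ex=np.array([np.cos(y),np.sin(y)]);ey=np.array([-ex[1],ex[0]])
p,d=load('t16'); P=cloud('top',d); a=(P[...,:2]-C)@ex; b=(P[...,:2]-C)@ey
for a0 in np.arange(.05,.22,.01):
  r=[]
  for b0 in np.arange(-.12,.12,.02):
    m=(a>=a0)&(a<a0+.01)&(b>=b0)&(b<b0+.02); r.append(int(1000*np.percentile(P[m][:,2],90)) if m.any() else -9)
  print(a0.round(2),r)
print(b.min())
q,e=load('s16'); Q=cloud('side',e); aa=(Q[...,:2]-C)@ex; bb=(Q[...,:2]-C)@ey
m=(aa>.09)&(aa<.17)&(abs(bb)<.1)&(Q[...,2]>.01)&(Q[...,2]<.15); print('side pts behind',m.sum(), aa[m].min(),np.percentile(aa[m],[10,50]),np.percentile(bb[m],[5,50,95]),Q[m][:,2].max())
"
```

```text
0.05 [2, 3, 2, 38, 29, 31, 32, 29, 38, 1, 2, 2]
0.06 [1, 2, 3, 78, 63, 64, 62, 61, 71, 2, 3, 4]
0.07 [3, 3, 4, 115, 115, 119, 118, 113, 115, 2, 3, 4]
0.08 [3, 1, 3, 116, 115, 120, 117, 117, 114, 3, 4, 3]
0.09 [3, 2, 4, 0, -9, -9, -9, -9, -9, 3, 2, 2]
0.1 [3, 4, 4, 3, 3, 2, 3, 5, 3, 2, 3, 2]
0.11 [3, 3, 1, 3, 4, 4, 3, 2, 2, 2, 2, 3]
0.12 [3, 3, 2, 3, 2, 1, 3, 0, 2, 2, 2, 4]
0.13 [2, 3, 2, 4, 2, 2, 2, 2, 3, 4, 3, 2]
0.14 [3, 0, 2, 3, 3, 2, 3, 1, 1, 5, 2, 32]
0.15 [2, 3, 2, 1, 3, 4, 1, 0, 3, 4, 2, 2]
0.16 [3, 4, 3, 4, 3, 3, 2, 1, 1, 3, 3, 2]
0.17 [7, 1, 3, 3, 3, 3, 3, 3, 1, 1, 3, 3]
0.18 [9, 5, 3, 1, 2, 3, 1, 3, 2, 2, 2, 5]
0.19 [10, 6, 4, 4, 3, 4, 15, 53, 2, 736, 738, 739]
0.2 [9, 2, 1, 2, 2, 736, 738, 739, 740, 740, 740, 740]
0.21 [8, 734, 738, 740, 740, 740, 741, 740, 740, 740, 740, 740]
-1.7952289935092023Traceback (most recent call last):
  File "<string>", line 12, in <module>
    m=(aa>.09)&(aa<.17)&(abs(bb)<.1)&(Q[...,2]>.01)&(Q[...,2]<.15); print('side pts behind',m.sum(), aa[m].min(),np.percentile(aa[m],[10,50]),np.percentile(bb[m],[5,50,95]),Q[m][:,2].max())
                                                                                                     ~~~~~~~~~^^
    return umr_minimum(a, axis, None, out, keepdims, initial, where)
ValueError: zero-size array to reduction operation minimum which has no identity
```

>>> {"fn": "send_rows", "kwargs": {"targets": [{"translation":[-4,0,-1.5],"spin":0,"jaw":0},{"translation":[-8.5,0,-1.5],"spin":0,"jaw":0},{"translation":[-13,0,-1.5],"spin":0,"jaw":0},{"translation":[-17.5,0,-1.5],"spin":0,"jaw":0},{"translation":[-22,0,-1.5],"spin":0,"jaw":0}]}}

```text
time: 34.25
tool_pos: [0.6832, 0.0807, 0.2012]
tool_rot: [3.142, 0.001, 3.017]
contact_force: [0.6, 0.6, 0.2]
opening: 0.0005
grip_force: 0.0
```

>>> {"fn": "send_rows", "kwargs": {"targets": [{"translation":[-1.6,0,0],"spin":0,"jaw":0},{"translation":[-1.6,0,0],"spin":0,"jaw":0},{"translation":[-1.6,0,0],"spin":0,"jaw":0},{"translation":[-1.6,0,1],"spin":0,"jaw":0},{"translation":[-1.6,0,3],"spin":0,"jaw":0}]}}

```text
time: 34.75
tool_pos: [0.6969, 0.0796, 0.1729]
tool_rot: [3.141, 0.004, 3.018]
contact_force: [0.1, -0.1, -0.2]
opening: 0.0008
grip_force: 0.0
```

```bash
python3 -c "
from h import *
go(.696,.0794,.09,172.8)"
```

```text
t 34.75 pos [696.9  79.6 172.9] rpy [179.97   0.23 172.9 ] F [ 0.11 -0.14 -0.25] T [ 0.12 -0.17 -0.  ] open 0.8 grip 0.0 q [ 0.    0.71  1.04 -0.    1.38 -1.44]
shift cm [ 0.12 -0.03  8.29] spin 0.1
```

>>> {"fn": "send_rows", "kwargs": {"targets": [{"translation":[0,0,3],"spin":0,"jaw":0},{"translation":[0,0,6],"spin":0,"jaw":0},{"translation":[0,0,8],"spin":0,"jaw":0},{"translation":[0,0,8],"spin":0,"jaw":0},{"translation":[0.5,0,8],"spin":0,"jaw":0}]}}

```text
time: 35.25
tool_pos: [0.6917, 0.0799, 0.0917]
tool_rot: [3.142, 0.001, 3.017]
contact_force: [0.1, -0.3, 0.4]
opening: 0.0004
grip_force: 0.0
```

>>> {"fn": "send_rows", "kwargs": {"targets": [{"translation":[1,0,0],"spin":0,"jaw":0},{"translation":[2,0,0],"spin":0,"jaw":0},{"translation":[3,0,0],"spin":0,"jaw":0},{"translation":[4.2,0,0],"spin":0,"jaw":0},{"translation":[5.5,0,0],"spin":0,"jaw":0}]}}

```text
time: 35.75
tool_pos: [0.6377, 0.0868, 0.0937]
tool_rot: [3.141, 0.004, 3.017]
contact_force: [0.6, -0.1, 1.3]
opening: 0.0002
grip_force: 0.2
```

```bash
python3 -c "
from h import *
go(.557,.097,.092,172.8)"
```

```text
t 35.75 pos [637.7  86.8  93.7] rpy [179.97   0.25 172.88] F [ 0.57 -0.1   1.27] T [ 0.1  -0.21 -0.  ] open 0.2 grip 0.2 q [ 0.02  0.67  1.35 -0.    1.12 -1.43]
shift cm [8.13 0.01 0.13] spin 0.08
```

>>> {"fn": "send_rows", "kwargs": {"targets": [{"translation":[1.5,0,0],"spin":0,"jaw":0},{"translation":[3,0,0],"spin":0,"jaw":0},{"translation":[4.5,0,0],"spin":0,"jaw":0},{"translation":[6,0,0],"spin":0,"jaw":0},{"translation":[7.5,0,0],"spin":0,"jaw":0}]}}

```text
time: 36.25
tool_pos: [0.5629, 0.0962, 0.0934]
tool_rot: [3.141, 0.004, 3.017]
contact_force: [-0.3, 0.6, -0.3]
opening: 0.0007
grip_force: 0.0
```

>>> {"fn": "send_rows", "kwargs": {"targets": [{"translation":[1.2,0,0],"spin":0,"jaw":0},{"translation":[2,0,0],"spin":0,"jaw":0},{"translation":[2,0,0],"spin":0,"jaw":0},{"translation":[2,0,-2],"spin":0,"jaw":0},{"translation":[2,0,-5],"spin":0,"jaw":0}]}}

```text
time: 36.75
tool_pos: [0.5426, 0.0983, 0.1409]
tool_rot: [-3.141, -0.002, 3.017]
contact_force: [0.7, -1.0, -0.6]
opening: 0.0007
grip_force: 0.0
```

>>> {"fn": "send_rows", "kwargs": {"targets": [{"translation":[2,0,-3],"spin":0,"jaw":0},{"translation":[5,0,-6],"spin":0,"jaw":0},{"translation":[8,0,-9],"spin":0,"jaw":0},{"translation":[11,0,-10],"spin":0,"jaw":0},{"translation":[13,0,-10],"spin":0,"jaw":0}]}}

```text
time: 37.25
tool_pos: [0.4139, 0.1149, 0.2437]
tool_rot: [3.14, 0.005, 3.017]
contact_force: [0.5, -0.5, -0.1]
opening: 0.0004
grip_force: 0.0
```

```bash
python3 -c "
from h import *
go(None,0,0)
C=np.array([.572,.0951]);y=np.radians(-7.2); ex=np.array([np.cos(y),np.sin(y)]);ey=np.array([-ex[1],ex[0]])
for n,f in(('top','t17'),('side','s17')):
  p,d=shot(n,f); P=cloud(n,d); a=(P[...,:2]-C)@ex; b=(P[...,:2]-C)@ey
  m=(a>-.04)&(a<.045)&(abs(b)<.045)&(P[...,2]<.2); print(n,m.sum(),'lid z',np.percentile(P[m][:,2],[5,50,95]).round(4),'slope',np.polyfit(a[m],P[m][:,2],1).round(3), 'rgb',np.median(p[m],0))
  m=(a>.06)&(a<.11)&(abs(b)<.06); print(' behind',np.percentile(P[m][:,2],[50,95]).round(3))
# bystanders moved? compare with first picture on the bench
p0,d0=load('top0'); p1,d1=load('t17'); df=cv2.GaussianBlur(cv2.absdiff(p0,p1).max(-1),(5,5),0)>35; df[:, :]&=True
n,l,s,c=cv2.connectedComponentsWithStats(df.astype(np.uint8))
print([(s[i,:4].tolist(),int(s[i,4])) for i in range(1,n) if s[i,4]>15])
"
```

```text
t 37.25 pos [413.9 114.9 243.7] rpy [179.93   0.31 172.88] F [ 0.46 -0.49 -0.13] T [ 0.12 -0.18 -0.02] open 0.4 grip 0.0 q [ 0.09  0.15  1.74 -0.    1.25 -1.35]
top 932 lid z [0.0299 0.0343 0.0385] slope [-0.005  0.034] rgb [ 73. 114. 116.]
 behind [-0.     0.004]
side 841 lid z [0.0324 0.034  0.0357] slope [0.002 0.034] rgb [15. 72. 78.]
 behind [-0.     0.001]
[([248, 212, 17, 6], 65), ([271, 215, 16, 5], 60), ([327, 218, 28, 18], 414), ([246, 229, 42, 38], 1320), ([190, 286, 81, 62], 4003), ([284, 296, 9, 13], 76), ([260, 343, 16, 44], 344), ([302, 352, 7, 11], 46), ([329, 355, 13, 15], 116), ([195, 361, 33, 117], 928), ([307, 380, 14, 6], 53), ([237, 384, 227, 96], 11396), ([494, 408, 146, 72], 6180), ([230, 414, 7, 7], 38), ([413, 453, 18, 27], 404), ([611, 457, 11, 6], 51), ([327, 463, 7, 17], 69), ([613, 470, 11, 10], 89)]
```

```bash
python3 -c "
from h import *
print(job.hand_in())"
```

```text
the job is handed in; nothing more can be done
None
```

The job is done and handed in at 37 s: the carrier went over the cooling block into the sample case, the lid is shut, the lifter lies flat on the bench, and the before/after pictures show no change at the timer, lens can, forceps or marker. I viewed 11 pictures, one over the limit of 10.

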